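Open the stock bottle and park its safety cap

TASK

Open the nutrient stock bottle in the tilted stand so that it is ready for pipetting: squeeze both side tabs of its safety cap, turn the cap a quarter turn anticlockwise and take it off. Set the cap down, not dropped, right way up and fully home in the closure tray, in the smallest well that it goes into. Leave the plants and everything else on the bench undisturbed.

Things in the scene. Friction and masses are not known exactly. Their poses are not given: they have to be found in the camera images.
- bottle: Amber bottle, 69 mm in diameter, clamped immovably in the stand, leaning 30 degrees, mouth up. Origin: centre of its underside; z along its axis to the mouth. Shoulder 105 mm, neck rim 147 mm along z; neck 28 mm in diameter. On the shoulder stand two small stops, 27 to 31 mm from the axis, up to 130 mm along z (17 mm above the closed cap's underside): fingers should stay above them.
- seat (a point): Point on the bottle's axis, 113 mm along its z, where the closed cap's origin lies; axes as the bottle's. The closed cap's axes are parallel to the bottle's. With both tabs in by 4 mm or more it turns easily anticlockwise (seen from its crown), is free of its bayonet between 60 and 115 degrees, and pulls off straight along the bottle's axis; its skirt covers 34 mm of neck.
- cap: White safety cap with two dark grey side tabs, loose, about 75 g in all, skirt 44 mm and crown 45.6 mm in diameter, 38 mm high. Origin: centre of its underside (lower rim of its skirt); z to its crown. The tabs stand at its +y and -y, 12 mm wide, from 9 to 37 mm above the underside; outer faces 60 mm apart at rest, 50 mm squeezed home. It cannot turn until both tabs are squeezed in.
- tab_a (a joint): Sprung tab at the cap's +y: travel in m, 0 at rest, 0.005 squeezed home; 3 N at the start of its travel, 7 N at the end. Springs back when let go.
- tab_b (a joint): Sprung tab at the cap's -y, as tab_a.
- tray: White closure tray with dark well floors, fixed plate 80 x 226 x 14 mm, origin at the centre of its underside, z up. Four round blind wells in a row along its y, all 8 mm deep, at y = -88, -42, 12 and 75 mm, x = 0: diameters 34, 42, 50 and 60 mm. The cap belongs in the 50 mm one.
- well_50 (a point): Centre of the floor of the 50 mm well, 6 mm above the tray's underside; axes as the tray's. The parked cap's origin lies here, its tabs 1 mm clear of the tray's top.
- stand: Fixed bottle stand: aluminium base plate 150 x 110 x 8 mm with an inclined black sleeve 80 mm in diameter. Origin: centre of the base plate's underside, z up; the bottle leans to its -x.
- small_cap: Bystander: black plain cap, 29 mm in diameter, 19 mm high, lying in the tray's 34 mm well. Origin: centre of its underside.
- pot_mid: Bystander: maize seedling in a black 70 mm square pot, between the stand and the tray; pot 75 mm high, leaf tips up to 200 mm high and 45 mm from its axis. Origin: centre of its underside.
- pot_left: Bystander: as pot_mid, leaf tips up to 220 mm high and 50 mm from its axis, at the left side.
- pot_right: Bystander: as pot_mid, leaf tips up to 205 mm high and 45 mm from its axis, at the right side.
- clay_pot: Bystander: seedling in a round terracotta pot, 90 mm in diameter and 68 mm high, leaf tips up to 165 mm high and 40 mm from its axis, behind. Origin: centre of its underside.
- plain_bottle: Bystander: upright white bottle, 58 mm in diameter, 135 mm high, close beside the stand, at its +y. Origin: centre of its underside.
- beaker: Bystander: glass beaker, 68 mm in diameter, 85 mm high, behind. Origin: centre of its underside.
- pipettor: Bystander: purple pistol-shaped pipette controller lying flat in front, about 180 x 145 mm, 34 mm high. Origin: under the middle of its barrel.
Things that resemble listed ones, but are neither listed nor needed, are in the scene too. What is shaped like the cap but red or yellow is not meant.

How it is judged:
By the outcome, as a careful person would: the job done as asked, in the order asked, and still so for the second after the job is handed in, with the robot touching nothing.
It also fails if it takes over 64 s, if anything falls off the work surface, if the arm or the gripper's body presses on something with over 40 N, if the wrist force passes 120 N, or if a joint passes its speed limit or range.

ROBOT

A 6-joint arm with a two-finger parallel gripper is mounted at the origin on the work surface. World frame = base frame: x ahead of the robot, y to its left, z up, the work surface at z = 0. Lengths are in m, angles in degrees, forces in N, time in s.
With the tool pointing down it reaches from about 0.375 to 0.9 m from the base axis. Payload 3.1 kg.
Tool frame: the origin (TCP) lies at the very end of the fingers, on their centre line; the grasp point (between the pads) lies 19 mm behind it (bot.hold_point_z is the z of the grasp point in the tool frame, in m); z points along the fingers, y is the direction in which the jaws open and shut (so a half turn about z gives the same grasp; the last joint's range is limited). The gripper opens to 87 mm and grips with 3 to 60 N. Pads are 19 mm wide; open, the fingers measure 117 mm over their backs; the gripper's body (75 mm by 190 mm) begins 51 mm behind the grasp point.
Start: joints at [54.861, 30.224, 82.088, -0, 67.689, -10.227], TCP at [0.263, 0.567, 0.223] pointing down, gripper open.
Joint ranges: [-176.69, 176.69], [-43.24, 126.21], [12.49, 139.97], [-82, 262], [0, 151.66], [-163.58, 163.58]. Speed limits (degrees/s): [159.86, 159.86, 180, 180, 180, 180].

INTERFACE

Orientations are given as a 3x3 rotation matrix whose columns are the frame's x, y, z axes.
In Python, from rig import bot gives the robot as it stands.
- The arm moves only by the tool servo_tool, never from a script. Its argument "increments" is a list of rows, each a list of 3 entries, a list of its own where there are three numbers: the closure, from 0 (fully open) to 1 (shut), then the shift along the tool's x, y, z in mm, then the turn about the tool's z in degrees. In form: [[claw, [x, y, z], turn], ...]. A call has 1 to 5 rows; each row shifts and turns the commanded pose from where the row before left it, along the tool's axes as they then stand; what a row does not reach is not made up. A row lasts 1/8 s, in which the tool goes at most 62.5 mm and 10.7 degrees, less where a joint would pass 70% of its speed; a pose out of reach is approached as far as the arm can. A call with a gripper value outside its range is refused whole. The fingers move at their own pace and stop on an object; the grip force is fixed at half the most. Time passes only in rows, so rows that do not move let the fingers close. It gives the time, the measured TCP pose, the force and the opening at its end, in the units of the state.
- bot.read_state(): the state, without advancing time (a new reading comes with each control period).
- bot.capture(name): name is "side" or "top"; returns (picture, depth): 384x512x3 uint8, blue, green, red; 384x512 float32, m along the optical axis (not along the pixel's ray), 0 where there is no reading.
- bot.camera_info(name): a dict with "K" (3x3 intrinsics, pixels), "R" (3x3) and "t" (3): a world point X has camera coordinates R X + t. Camera axes: x right, y down, z forward; pixel columns grow to the right and rows downward; lengths in m; the calibration is good to about 2 mm. A picture is of the moment at which its call begins. camera_info takes no time and is no camera call.
- bot.hand_in(): hands the job in, once; it reports no verdict.
Trained networks look in the newest picture that a camera, given by its name, has taken for a name from the list of things; names that differ only in an ending like _2 or _b are one class to them, and where a whole thing is asked for, a point or a joint stands for the part that bears it (a point fixed in the world has none). Each returns a list of dicts, best first, with "p" (0 to 1); they miss things now and then, are a little off and sometimes report something else, mostly with a low value. They report only what shows in the picture. A call takes as long as a camera call. They do not tell look-alikes from the thing itself.
- bot.find_in(camera, thing): "bbox" ([left, top, right, bottom] in pixels, round what is visible of it).
- bot.trace(camera, thing): "region" (384x512 bool, what is visible of it) and "bbox" ([left, top, right, bottom] in pixels, round what is visible of it).
The state is a dict: "time_s": time; "joint_positions": joint angles; "qvel": joint speeds; "tau": joint torques, N m; "position": TCP position; "tcp_rot": TCP orientation; "force": force on the tool from outside, world axes, zero at the start; "moment": the same for the moment, N m; "opening": opening from 0.0 (shut) to 1.0 (fully open).
Only numpy, scipy, OpenCV 4.12 (cv2) and the standard library are available. Lean on these libraries where they do the work, as an engineer would, in place of code of your own. Each camera call takes 0.05 s, during which the arm holds its last target.

## Working session

There is one attempt and no reset: what is moved stays moved. The work goes in short steps, Python scripts to look and compute and a tool call to move; the robot and the scene stay as the last step left them, time stands still between calls to the robot, and variables do not carry over. Pictures are saved under pics/ and viewed, and the job is handed in when it is done.

Besides the shell and the picture viewer there is one more tool, called after "Emit:" as a command line: name --argument value ..., lists and objects as JSON in quotes. servo_tool: Moves the arm, as the interface text tells. Its arguments: {"type":"object","properties":{"increments":{"type":"array","items":{"type":"array"}}},"required":["increments"]}

```bash
ls; mkdir -p pics
python3 - <<'E'
from rig import bot
import cv2,numpy as np
for n in("side","top"):
    p,d=bot.capture(n); cv2.imwrite(f"pics/{n}0.png",p); np.save(f"{n}0.npy",d)
    i=bot.camera_info(n); print(n,i)
    for t in("cap","bottle","tray","stand"):
        print(t,[(x["bbox"],round(x["p"],2)) for x in bot.find_in(n,t)])
s=bot.read_state(); print(s["time_s"],s["position"],s["tcp_rot"],s["opening"],bot.hold_point_z)
E
```

```text
pics
side {'K': array([[480.56480181,   0.        , 254.57161772],
       [  0.        , 480.56480181, 185.11653751],
       [  0.        ,   0.        ,   1.        ]]), 'R': array([[-0.99521531, -0.09737539, -0.00803196],
       [-0.05592364,  0.63510764, -0.77039654],
       [ 0.08011883, -0.76626126, -0.63751444]]), 't': array([0.5568739 , 0.11138503, 1.23911607])}
cap [([303.6, 145.6, 324.8, 161.3], 0.78), ([304.6, 168.5, 330.0, 187.8], 0.6), ([266.1, 118.0, 284.8, 139.9], 0.51)]
bottle [([254.5, 123.6, 280.7, 154.0], 0.78)]
tray [([213.1, 244.6, 276.0, 315.3], 0.81), ([277.7, 91.4, 299.9, 142.8], 0.63)]
stand [([235.7, 157.5, 292.8, 180.9], 0.71)]
top {'K': array([[351.42810427,   0.        , 248.5852377 ],
       [  0.        , 351.42810427, 192.1672442 ],
       [  0.        ,   0.        ,   1.        ]]), 'R': array([[ 0.02630158, -0.99964927, -0.00309166],
       [-0.99465871, -0.02586123, -0.09992626],
       [ 0.09981126,  0.00570336, -0.99499004]]), 't': array([-0.00178991,  0.56805032,  1.06351487])}
cap [([318.8, 199.6, 338.9, 218.1], 0.8), ([333.4, 240.3, 350.1, 257.3], 0.7), ([297.1, 238.1, 309.3, 263.1], 0.5)]
bottle [([311.9, 185.4, 337.2, 205.3], 0.89), ([275.6, 180.6, 296.2, 204.9], 0.44)]
tray [([141.9, 176.5, 216.7, 214.4], 0.67)]
stand [([292.8, 174.5, 339.1, 227.9], 0.7)]
0.5 [0.26322371 0.56680302 0.22250515] [[-9.06932284e-01  4.21276430e-01 -3.75251246e-05]
 [ 4.21276432e-01  9.06932279e-01 -9.29622328e-05]
 [-5.13005077e-06 -1.00118901e-04 -9.99999995e-01]] 0.9998240842311031 -0.0187
```

View pics/side0.png

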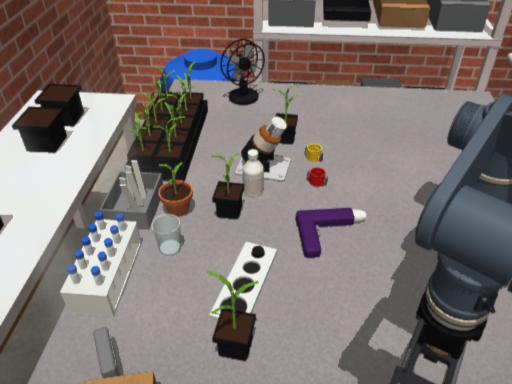

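View pics/top0.png

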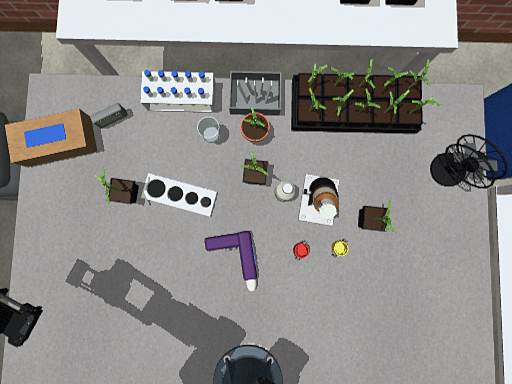

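Run:
```python
import cv2
a=cv2.imread("pics/side0.png")[100:225,200:350]; cv2.imwrite("pics/side0c.png",cv2.resize(a,None,fx=5,fy=4.8,interpolation=cv2.INTER_CUBIC))
a=cv2.imread("pics/top0.png")[150:270,260:360]; cv2.imwrite("pics/top0c.png",cv2.resize(a,None,fx=5,fy=5,interpolation=cv2.INTER_CUBIC))
```

```text
(no output)
```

View pics/side0c.png

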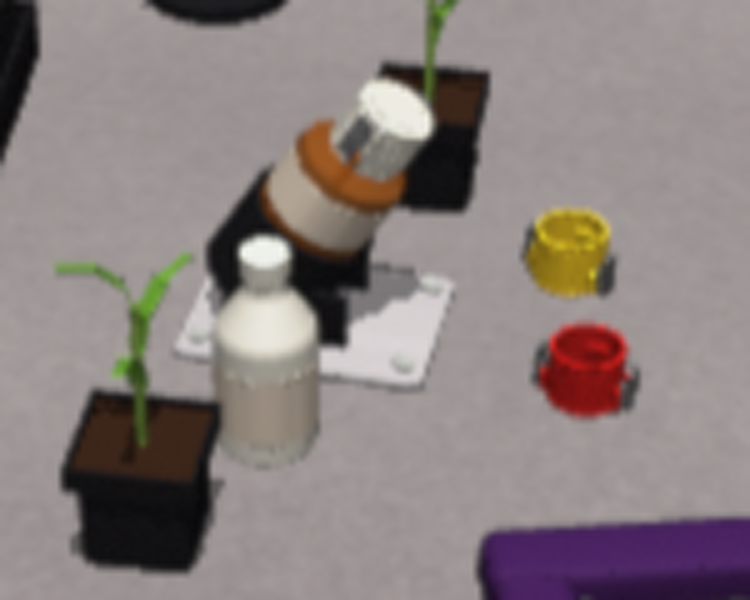

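View pics/top0c.png

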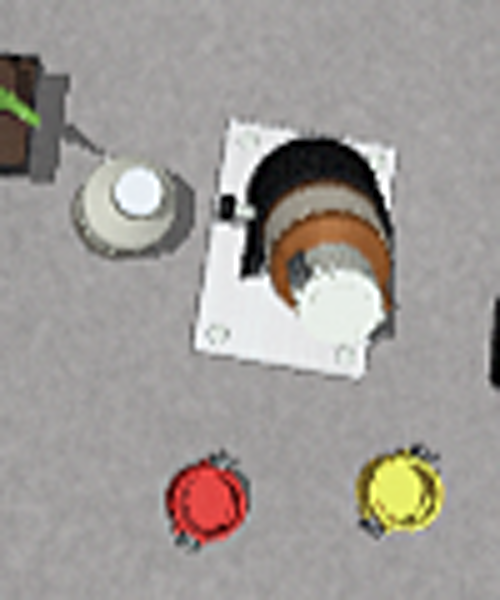

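The meant cap is the white one with dark tabs on the amber bottle, at side (275,129) and top (328,209). The red and yellow caps at top (302,250) and (340,248) are look-alikes. The crops confirm this. Next I'll measure the stand, the bottle axis, the tab direction and the tray from depth.

```bash
cat > h.py <<'E'
import numpy as np,cv2
from rig import bot
def cloud(n,d):
    i=bot.camera_info(n);K,R,t=i["K"],i["R"],i["t"]
    v,u=np.mgrid[0:d.shape[0],0:d.shape[1]]
    c=np.stack([(u-K[0,2])/K[0,0]*d,(v-K[1,2])/K[1,1]*d,d],-1)
    return (c-t)@R
def proj(n,X):
    i=bot.camera_info(n);K,R,t=i["K"],i["R"],i["t"]
    c=np.atleast_2d(X)@R.T+t;q=c@K.T
    return q[:,:2]/q[:,2:]
E
python3 - <<'E'
from h import *
for n in("side","top"):
    d=np.load(n+"0.npy");P=cloud(n,d);img=cv2.imread(f"pics/{n}0.png")
    L={"side":dict(crown=(278,122),red=(317,177),tab=(270,129),pb=(252,155),trayc=(245,280)),"top":dict(crown=(327,211),red=(302,250),pb=(287,188),stand=(305,215),tray=(205,205))}[n]
    for k,(u,v) in L.items(): print(n,k,P[v,u].round(4),img[v,u])
    # white tray top region
    w=(img.min(-1)>190)&(P[...,2]>0.008)&(P[...,2]<0.022)
    nn,lab,st,cen=cv2.connectedComponentsWithStats(w.astype(np.uint8))
    for j in np.argsort(-st[1:,4])[:3]+1: print(n,"white",st[j],P[lab==j].mean(0).round(4))
    dk=(img.max(-1)<60)&(P[...,2]<0.03)&(P[...,2]>0.0)
    nn,lab,st,cen=cv2.connectedComponentsWithStats(dk.astype(np.uint8))
    for j in range(1,nn):
        if st[j,4]>25: print(n,"dark",st[j],P[lab==j].mean(0).round(4))
E
```

```text
side crown [ 0.5129 -0.2032  0.1665] [226 236 237]
side red [ 0.3961 -0.1319  0.0366] [ 17  20 129]
side tab [ 0.5334 -0.1818  0.1563] [72 72 73]
side pb [ 0.5733 -0.0824  0.1376] [208 215 214]
side trayc [0.5594 0.2269 0.0078] [38 40 41]
side white [ 228  242   49   71 1065] [0.5463 0.2021 0.0148]
side white [264 161  25  18 170] [ 0.5102 -0.1871  0.01  ]
side white [212 285  19  26 154] [0.6051 0.2834 0.0149]
side dark [229  88  29  17 356] [ 0.6601 -0.6034  0.0163]
side dark [ 62  96  19  21 148] [ 1.2548 -0.4783  0.0143]
side dark [196 103   8  24  32] [ 0.7927 -0.4595  0.0232]
side dark [175 108  33  72 236] [ 0.779  -0.2677  0.0182]
side dark [ 21 119  43  24 345] [ 1.2801 -0.3053  0.0155]
side dark [181 128  15  41  58] [ 0.7925 -0.2592  0.0226]
side dark [280 136  14   8  81] [ 0.4902 -0.3344  0.0182]
side dark [153 162   6   6  27] [ 0.8712 -0.1734  0.0167]
side dark [162 173  10   8  59] [ 0.8275 -0.1195  0.0187]
side dark [153 197   6  15  35] [ 0.8269 -0.0027  0.019 ]
side dark [216 201  26  18 158] [0.625  0.0205 0.0188]
side dark [296 217  24  40 100] [0.4243 0.1098 0.0
[... 1207 characters left out ...]
5  10  38 114] [0.7438 0.52   0.0172]
top dark [291 128 126   6 228] [ 0.7744 -0.3083  0.0197]
top dark [430 153  32  33 572] [ 0.6501 -0.5978  0.0149]
top dark [447 153   9  12  52] [ 0.6949 -0.6236  0.0156]
top dark [456 169  10  10  54] [ 0.6459 -0.6579  0.0149]
top dark [147 180  18  17 236] [0.5757 0.3081 0.0066]
top dark [133 185   6  18  45] [0.5546 0.3671 0.0178]
top dark [168 187  15  14 163] [0.5606 0.2459 0.0065]
top dark [186 192  12  12 114] [0.5483 0.1934 0.0062]
top dark [201 197  10  10  52] [0.5368 0.1463 0.0223]
top dark [358 209   4  18  38] [ 0.4971 -0.3328  0.0187]
top dark [219 347  18  15  29] [0.0795 0.0647 0.0078]
top dark [225 357  46  10 122] [0.0644 0.0005 0.0217]
```

```bash
cat > fit.py <<'E'
from h import *
from scipy.optimize import least_squares
D={}
pts=[];src=[]
for n in("side","top"):
    d=np.load(n+"0.npy");P=cloud(n,d);img=cv2.imread(f"pics/{n}0.png")
    m=(d>0)&(np.linalg.norm(P-np.array([.535,-.205,.12]),axis=-1)<.10)&(P[...,2]>0.085)&(P[...,1]<-.155)
    # erode to avoid edge mix
    m=cv2.erode(m.astype(np.uint8),np.ones((3,3)))>0
    # exclude dark sleeve
    D[n]=(P,img,m); pts.append(P[m]);src+= [n]*m.sum()
X=np.concatenate(pts);src=np.array(src);print(len(X))
def frame(p):
    ax=np.array([-np.sin(np.radians(30))*np.cos(p[2]),-np.sin(np.radians(30))*np.sin(p[2]),np.cos(np.radians(30))])
    return ax
# seat position p0,p1 and z p3
# profile segments (r,z rel seat): bottle side r34.5 z -113..-8 ; shoulder -8..0 ; skirt r22 0..38 ; crown z=38 r0..22.8
seg=np.array([[[.0345,-.113],[.0345,-.008]],[[.0345,-.008],[.014,.0]],[[.022,0],[.022,.034]],[[.0228,.034],[.0228,.038]],[[0,.038],[.0228,.038]]])
def res(p,X=X):
    ax=frame(p);c=np.array([p[0],p[1],p[3]]);q=X-c;z=q@ax;r=np.linalg.norm(q-z[:,None]*ax,axis=1)
    Q=np.stack([r,z],-1);best=None
    for a,b in seg:
        t=np.clip(((Q-a)@(b-a))/((b-a)@(b-a)),0,1);dd=np.linalg.norm(Q-(a+t[:,None]*(b-a)),axis=1)
        best=dd if best is None else np.minimum(best,dd)
    return best
if __name__=="__main__":
    for sel in("side","top",None):
        x=X if sel is None else X[src==sel]
        s=least_squares(res,[.53,-.203,0,.135],kwargs=dict(X=x),loss="soft_l1",f_scale=.002)
        p=s.x;print(sel,p.round(4),"lean az",np.degrees(p[2]),"med",np.median(s.fun),len(x))
        ax=frame(p)
    np.save("seat.npy",p)
    print("axis",ax)
    # tab points: dark grey
    for n in D:
        P,img,m=D[n];c=np.array([p[0],p[1],p[3]]);q=P-c;z=q@ax;r=np.linalg.norm(q-z[...,None]*ax,axis=-1)
        hsv=img.max(-1).astype(int)-img.min(-1)
        t=(z>.005)&(z<.04)&(r<.034)&(img.max(-1)<130)&(hsv<25)
        yb=np.cross(ax,[-frame(p)[0],-frame(p)[1],0]);yb=np.cross([0,0,1],[-ax[0],-ax[1],0]);yb/=np.linalg.norm(yb);xb=np.cross(yb,ax)
        print(n,t.sum(),"tab angle from bottle y:",np.degrees(np.arctan2(-(q[t]@xb),q[t]@yb)).round(0),(r[t]*1e3).round(0),(z[t]*1e3).round(0))
        print("y",yb,"uv",proj(n,c+ax*.025+yb*.03),proj(n,c+ax*.038),proj(n,c))
E
python3 fit.py
```

```text
1214
side [ 0.5313 -0.2048 -0.2487  0.1328] lean az -14.248276714597614 med 0.0017791456515493555 639
top [ 0.5271 -0.2036 -0.2089  0.1309] lean az -11.97117502813221 med 0.0011663885251145395 575
None [ 0.5289 -0.2045 -0.2177  0.1316] lean az -12.472553062433429 med 0.0017657386631122996 1214
axis [-0.48819979  0.10798595  0.8660254 ]
side 98 tab angle from bottle y: [157. 150. -37. -34. -31. -28. -36. -34. -27. -22. -51. -36. -28. -23.
 -18. -15. -31. -32. -26. -20. -15. -34. -28. -27. -20. -17. -17.  -8.
  10.  35.  46.  42.  79. -34. -28. -23. -22. -18. -13.  -3.   3.  10.
  30.  51.  43.  57.  75. -27. -25. -19. -11.   0.   7.  15.  30.  38.
  39.  56.  79.  99. -20.  -6.   5.  12.  25.  38.  43.  56.  60.  84.
  -2.   6.  10.  22.  21.  38.  38.  53.  56.  62.   3.  11.  19.  25.
  39.  33.  50.  51.  60.  19.  25.  40.  48.  53.  81.  34.  43.  53.] [33. 33. 26. 29. 27. 25. 29. 26. 28. 29. 22. 26. 29. 29. 29. 26. 31. 26.
 26. 27. 28. 29. 31. 26. 29. 27. 16. 24. 13. 19. 18. 22. 21. 30. 32. 33.
 28. 28. 29. 20. 19. 18. 20. 17. 21. 20. 21. 29. 26. 28. 20. 24. 21. 19.
 19. 19. 22.
[... 650 characters left out ...]
9962 123.2026001 ]] [[272.09293628 132.07667387]]
top 34 tab angle from bottle y: [ -26.  -32.  -19.  -25.  -32.  -17.  -24.  -31.  -31.  -17.  -23.  -30.
  -33.  -34. -129.  -16.  -22.  -26.  -25.  -13.  -17.  -12.   -2.  170.
  156.  162.  148.  154.  160.  165.  147.  150.  156.  148.] [27. 26. 28. 26. 27. 27. 26. 27. 22. 27. 27. 26. 24. 19. 21. 28. 27. 25.
 20. 27. 25. 20. 22. 27. 30. 31. 31. 30. 31. 32. 31. 32. 33. 33.] [16. 18. 18. 21. 27. 22. 27. 32. 25. 29. 33. 37. 36. 28. 24. 35. 38. 39.
 32. 37. 38. 30. 31. 37. 29. 32. 27. 32. 36. 39. 32. 32. 36. 35.]
y [ 0.2159719   0.97639958 -0.        ] uv [[315.77733528 205.61911399]] [[326.8509739  210.36981264]] [[325.77697377 204.35368888]]
```

Emit:
servo_tool --increments '[[0, [0, 0, -60], 0], [0, [0, 0, -60], 0], [0, [0, 0, -60], 0]]'

```text
time_s: 0.88
position: [0.2631, 0.5666, 0.4044]
tcp_rot: [[-0.907, 0.421, 0.0], [0.421, 0.907, 0.0], [0.0, 0.0, -1.0]]
force: [0.9, 1.4, -0.2]
opening: 1.0
```

Emit:
servo_tool --increments '[[0, [-47, -37.5, 0], 0], [0, [-47, -37.5, 0], 0], [0, [-47, -37.5, 0], 0], [0, [-47, -37.5, 0], 0], [0, [-47, -37.5, 0], 0]]'

```text
time_s: 1.5
position: [0.3979, 0.2961, 0.4029]
tcp_rot: [[-0.907, 0.421, 0.001], [0.421, 0.907, 0.0], [-0.001, 0.001, -1.0]]
force: [0.3, -0.7, 0.8]
opening: 1.0
```

Emit:
servo_tool --increments '[[0, [-47, -37.5, 0], 0], [0, [-47, -37.5, 0], 0], [0, [-47, -37.5, 0], 0], [0, [-47, -37.5, 0], 0], [0, [-47, -37.5, 0], 0]]'

```text
time_s: 2.12
position: [0.5321, 0.0269, 0.4028]
tcp_rot: [[-0.907, 0.421, 0.001], [0.421, 0.907, 0.0], [-0.001, 0.001, -1.0]]
force: [0.6, 0.8, 0.1]
opening: 0.999
```

Emit:
servo_tool --increments '[[0, [-47, -37.5, 0], 0], [0, [-47, -37.5, 0], 0], [0, [-47, -37.5, 0], 0], [0, [0, 0, 0], 0]]'

```text
time_s: 2.62
position: [0.6132, -0.1371, 0.4011]
tcp_rot: [[-0.905, 0.426, -0.001], [0.426, 0.905, -0.001], [0.0, -0.001, -1.0]]
force: [0.4, 1.0, -1.0]
opening: 1.002
```

```bash
python3 -c "
from rig import bot
s=bot.read_state();print(s)"
```

```text
{'time_s': 2.625, 'joint_positions': array([-2.27480683e+01,  2.25935583e+01,  6.68891744e+01, -5.63136951e-02,
        9.05410586e+01, -8.75358171e+01]), 'qvel': array([ 3.2677085 , -2.55557274,  3.42871649,  2.2726733 ,  1.97482454,
        0.9231345 ]), 'tau': array([ -1.52077295, -41.24562979, -22.69179225,  -0.28160985,
        -0.15557993,  -0.09414948]), 'position': array([ 0.61318727, -0.13706947,  0.40105206]), 'tcp_rot': array([[-9.04731981e-01,  4.25980586e-01, -7.62975019e-04],
       [ 4.25981107e-01,  9.04731751e-01, -7.45801218e-04],
       [ 3.72590884e-04, -9.99763156e-04, -9.99999431e-01]]), 'force': array([ 0.37499569,  0.95388539, -0.97652721]), 'moment': array([ 0.03204786, -0.00619431, -0.04122247]), 'opening': 1.0019623305935734}
```

Emit:
servo_tool --increments '[[0, [-58.5, 13.2, 0], 0], [0, [-58.5, 13.2, 0], 0], [0, [-58.5, 13.2, 0], 0], [0, [-58.5, 13.2, 0], 0]]'

```text
time_s: 3.12
position: [0.8397, -0.1808, 0.4035]
tcp_rot: [[-0.907, 0.42, 0.0], [0.42, 0.907, 0.0], [-0.0, 0.0, -1.0]]
force: [1.1, -0.5, 0.0]
opening: 1.008
```

Emit:
servo_tool --increments '[[0, [-58.5, 13.2, 0], 0]]'

```text
time_s: 3.25
position: [0.8663, -0.1865, 0.3849]
tcp_rot: [[-0.907, 0.42, 0.024], [0.42, 0.907, -0.004], [-0.023, 0.006, -1.0]]
force: [-8.3, 2.0, 8.6]
opening: 1.001
```

Emit:
servo_tool --increments '[[0, [-58.5, 13.2, 0], 0]]'

```text
time_s: 3.38
position: [0.8837, -0.1901, 0.3645]
tcp_rot: [[-0.906, 0.42, 0.053], [0.42, 0.908, -0.01], [-0.052, 0.013, -0.999]]
force: [-0.2, 0.6, 0.5]
opening: 0.998
```

```bash
python3 -c "
from rig import bot
s=bot.read_state();print(s['joint_positions'].round(2),s['position'].round(4),s['tcp_rot'].round(3))"
```

```text
[-19.35  54.    12.77   0.5  110.2  -84.32] [ 0.8837 -0.1901  0.3645] [[-0.906  0.42   0.053]
 [ 0.42   0.908 -0.01 ]
 [-0.052  0.013 -0.999]]
```

Emit:
servo_tool --increments '[[0, [58.5, -13.2, 0], 0], [0, [0, 0, 0], 0]]'

```text
time_s: 3.62
position: [0.8331, -0.1785, 0.3594]
tcp_rot: [[-0.907, 0.42, 0.038], [0.42, 0.908, -0.004], [-0.036, 0.012, -0.999]]
force: [0.4, -0.8, 0.6]
opening: 0.998
```

Emit:
servo_tool --increments '[[0, [-46, 10, -38], 0], [0, [-46, 10, -38], 0], [0, [-46, 10, -38], 0]]'

```text
time_s: 4.0
position: [0.8745, -0.1903, 0.4444]
tcp_rot: [[-0.897, 0.418, 0.144], [0.418, 0.908, -0.032], [-0.144, 0.032, -0.989]]
force: [0.3, 0.6, -0.1]
opening: 1.003
```

```bash
python3 -c "
from rig import bot
s=bot.read_state();print(s['joint_positions'].round(2),s['position'].round(4),s['tcp_rot'].round(3))"
```

```text
[-19.78  49.01  12.49   1.17 110.06 -84.42] [ 0.8745 -0.1903  0.4444] [[-0.897  0.418  0.144]
 [ 0.418  0.908 -0.032]
 [-0.144  0.032 -0.989]]
```

Emit:
servo_tool --increments '[[0, [-46, 10, -38], 0], [0, [-46, 10, -38], 0], [0, [-46, 10, -38], 0], [0, [0, 0, 0], 0]]'

```text
time_s: 4.5
position: [0.8718, -0.1911, 0.5087]
tcp_rot: [[-0.876, 0.414, 0.248], [0.414, 0.908, -0.055], [-0.248, 0.055, -0.967]]
force: [0.1, -0.2, -0.4]
opening: 1.005
```

```bash
python3 -c "
from rig import bot
s=bot.read_state();print(s['joint_positions'].round(2),s['position'].round(4),s['tcp_rot'].round(3))"
```

```text
[-20.18  45.01  12.49   2.06 107.93 -84.39] [ 0.8718 -0.1911  0.5087] [[-0.876  0.414  0.248]
 [ 0.414  0.908 -0.055]
 [-0.248  0.055 -0.967]]
```

Emit:
servo_tool --increments '[[0, [-60, 13, 0], 0], [0, [-60, 13, 0], 0], [0, [-60, 13, 0], 0], [0, [-60, 13, 0], 0]]'

```text
time_s: 5.0
position: [0.9404, -0.2076, 0.4775]
tcp_rot: [[-0.83, 0.404, 0.384], [0.405, 0.911, -0.084], [-0.383, 0.086, -0.92]]
force: [-0.9, -0.2, -0.2]
opening: 1.001
```

```bash
python3 -c "
from rig import bot
s=bot.read_state();print(s['joint_positions'].round(2),s['position'].round(4),s['tcp_rot'].round(3))"
```

```text
[-20.03  48.2   12.49   3.04  96.36 -84.16] [ 0.9404 -0.2076  0.4775] [[-0.83   0.404  0.384]
 [ 0.405  0.911 -0.084]
 [-0.383  0.086 -0.92 ]]
```

Emit:
servo_tool --increments '[[0, [-60, 13, 0], 0], [0, [-60, 13, 0], 0], [0, [-60, 13, 0], 0], [0, [0, 0, 0], 0]]'

```text
time_s: 5.5
position: [0.9768, -0.2164, 0.4843]
tcp_rot: [[-0.78, 0.393, 0.486], [0.394, 0.913, -0.107], [-0.486, 0.108, -0.867]]
force: [0.5, -0.5, -0.1]
opening: 1.002
```

Run:
```python
from h import *
from fit import res,X,src,frame
from scipy.optimize import least_squares
def ray(n,u,v,z):
    i=bot.camera_info(n);K,R,t=i["K"],i["R"],i["t"];c=-R.T@t
    q=np.stack([(u-K[0,2])/K[0,0],(v-K[1,2])/K[1,1],np.ones_like(u)],-1)@R
    return c+q*((z-c[2])/q[:,2])[:,None]
img=cv2.imread("pics/top0.png");g=img.astype(int)
m=((img.min(-1)>175)).astype(np.uint8)
r=m[165:235,290:345]
print("\n".join("".join(".#"[x] for x in row) for row in r))
for az in (-8.5,-10,-12.5):
    for sel in("side","top"):
        x=X[src==sel]
        f=lambda p:res([p[0],p[1],np.radians(az),p[2]],x)
        s=least_squares(f,[.53,-.204,.132],loss="soft_l1",f_scale=.002);print(az,sel,s.x.round(4),s.cost*1e6,np.median(s.fun))
```

```text
1214
.......................................................
.......................................................
.......................................................
.......................................................
.......................................................
.......................................................
.......................................................
.......................................................
................#......................................
................##.#.#.................................
................########.#.#...........................
...............##############..........................
...............##############..........#...............
...............############............###.###.........
...............##########................######.#......
...............#########..................#######......
...............#######......................##.##......
...............#######......................#####......
..............#######.......................#####......
#.............######...........
[... 2580 characters left out ...]
....................
.......................................................
.......................................................
.......................................................
.......................................................
-8.5 side [ 0.5306 -0.2058  0.1323] 1612.7977843716026 0.0016274366022961326
-8.5 top [ 0.5269 -0.2043  0.1309] 946.7632805037484 0.0011049888769586666
-10 side [ 0.5308 -0.2055  0.1325] 1574.4123089099062 0.0016185612575544059
-10 top [ 0.527  -0.2041  0.1309] 928.9061780867024 0.0011009976250054836
-12.5 side [ 0.5311 -0.2051  0.1327] 1535.8753810917283 0.0017589815522171398
-12.5 top [ 0.5272 -0.2035  0.1309] 921.9627640270436 0.0011674797652861113
```

Run:
```python
from h import *
out={}
for n in("side","top"):
    img=cv2.imread(f"pics/{n}0.png");o=img.copy()
    for t,c in(("cap",(0,255,0)),("bottle",(255,0,0)),("stand",(0,0,255)),("tray",(0,255,255))):
        for k,x in enumerate(bot.trace(n,t)):
            b=np.round(x["bbox"]).astype(int);print(n,t,round(x["p"],2),b,x["region"].sum())
            out[f"{n}_{t}_{k}"]=x["region"]
            cs,_=cv2.findContours(x["region"].astype(np.uint8),0,1)
            cv2.drawContours(o,cs,-1,c,1)
    y0,x0=(100,225) if n=="side" else (160,280)
    cv2.imwrite(f"pics/{n}_tr.png",cv2.resize(o[y0:y0+80,x0:x0+100],None,fx=7,fy=7,interpolation=cv2.INTER_NEAREST))
np.savez("tr.npz",**out)
```

```text
side cap 0.71 [211 240 279 322] 2298
side cap 0.65 [305 146 323 161] 271
side cap 0.64 [268 119 284 140] 258
side cap 0.55 [305 167 327 190] 314
side bottle 0.67 [250 125 282 154] 489
side bottle 0.54 [154 214 181 256] 970
side bottle 0.46 [212 240 278 320] 2151
side stand 0.73 [233 153 289 182] 680
side tray 0.65 [212 242 277 321] 2018
top cap 0.81 [318 199 339 217] 294
top cap 0.76 [333 238 351 259] 232
top cap 0.47 [298 237 309 263] 205
top bottle 0.93 [309 186 337 208] 330
top stand 0.6 [298 176 336 228] 643
top tray 0.91 [144 174 217 215] 1735
```

View pics/side_tr.png

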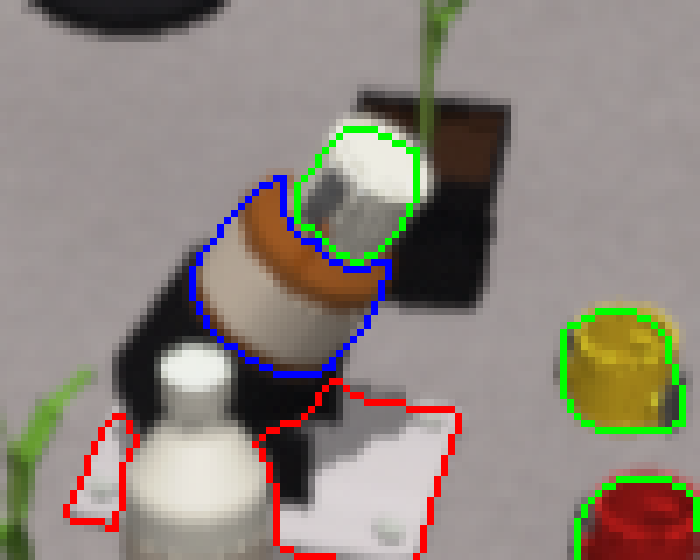

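View pics/top_tr.png

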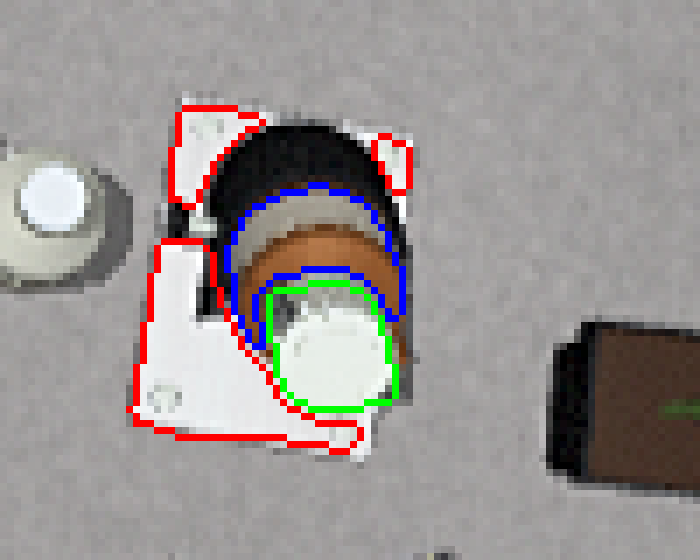

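```bash
cat > ov.py <<'E'
from h import *
def axes(az,phi,lean=30):
    a=np.radians(az);l=np.radians(lean)
    ax=np.array([-np.sin(l)*np.cos(a),-np.sin(l)*np.sin(a),np.cos(l)])
    y=np.array([-np.sin(a),np.cos(a),0]);x=np.cross(y,ax)
    p=np.radians(phi)
    return np.cos(p)*x+np.sin(p)*y,-np.sin(p)*x+np.cos(p)*y,ax
def overlay(n,img,seat,az,phi,f,y0,x0,h,w):
    o=cv2.resize(img[y0:y0+h,x0:x0+w],None,fx=f,fy=f,interpolation=cv2.INTER_CUBIC)
    x,y,ax=axes(az,phi)
    S=lambda X:((proj(n,X)-[x0-.5,y0-.5])*f).astype(np.int32)
    th=np.linspace(0,2*np.pi,60)[:,None]
    for z,r,c in((.038,.0228,(0,255,0)),(0,.022,(0,255,0)),(-.008,.0345,(255,0,0)),(-.05,.0345,(255,0,0))):
        cv2.polylines(o,[S(seat+ax*z+r*(np.cos(th)*x+np.sin(th)*y))],True,c,1)
    for s in(1,-1):
        q=[seat+s*.03*y+ sx*.006*x+z*ax for sx,z in((-1,.009),(1,.009),(1,.037),(-1,.037))]
        cv2.polylines(o,[S(np.array(q))],True,(0,0,255) if s>0 else (255,0,255),1)
    return o
E
python3 - <<'E'
from ov import *
seat=np.array([.529,-.2045,.1318])
for n,y0,x0 in(("side",105,235),("top",175,290)):
    img=cv2.imread(f"pics/{n}0.png")
    a=np.hstack([overlay(n,img,seat,az,-28,7,y0,x0,60,57) for az in(-8.5,-12.5)]);cv2.imwrite(f"pics/ov_{n}.png",a)
E
```

```text
(no output)
```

View pics/ov_side.png

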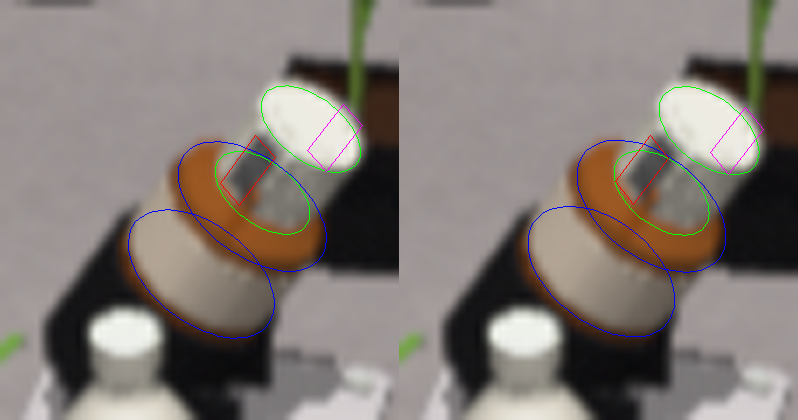

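View pics/ov_top.png

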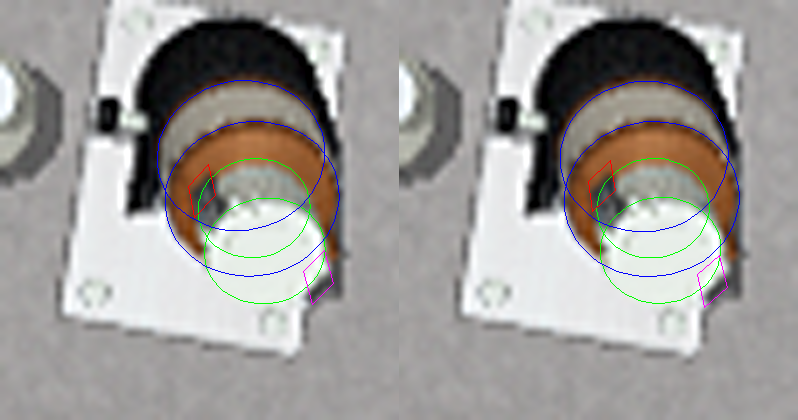

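Run:
```python
from ov import *
seat=np.array([.529,-.205,.1318])
for az in(-8.5,-12):
  for phi in(-10,-15,-20,-25,-30):
    x,y,ax=axes(az,phi)
    print(az,phi,[proj(n,seat+.023*ax+.03*y).round(1)[0] for n in("side","top")])
for n,y0,x0 in(("side",105,235),("top",175,290)):
    img=cv2.imread(f"pics/{n}0.png")
    a=np.hstack([overlay(n,img,seat,-9,ph,8,y0+5,x0+20,45,40) for ph in(-15,-22)]);cv2.imwrite(f"pics/ov2_{n}.png",a)
```

```text
-8.5 -10 [array([272.3, 131.1]), array([316.7, 204.4])]
-8.5 -15 [array([271.6, 130.5]), array([317.1, 203.6])]
-8.5 -20 [array([270.9, 129.9]), array([317.6, 202.9])]
-8.5 -25 [array([270.3, 129.2]), array([318.1, 202.1])]
-8.5 -30 [array([269.6, 128.5]), array([318.8, 201.5])]
-12 -10 [array([271.7, 131.1]), array([316.6, 203.7])]
-12 -15 [array([271. , 130.5]), array([317.1, 203. ])]
-12 -20 [array([270.3, 129.8]), array([317.6, 202.2])]
-12 -25 [array([269.7, 129.1]), array([318.2, 201.5])]
-12 -30 [array([269.1, 128.4]), array([318.9, 200.9])]
```

View pics/ov2_side.png

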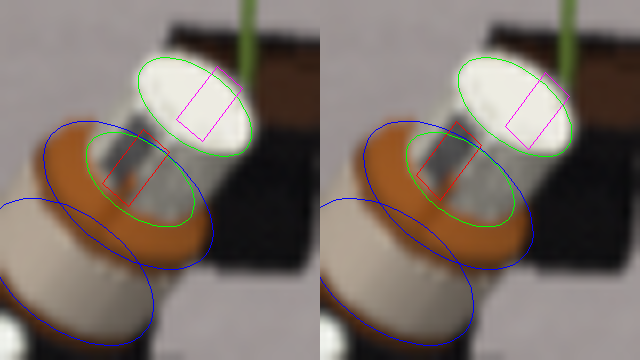

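View pics/ov2_top.png

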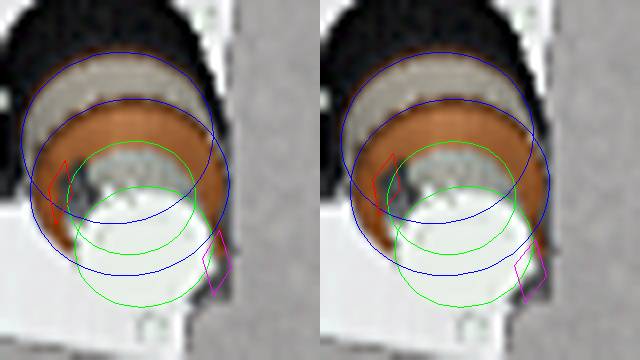

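```bash
cat > tgt.py <<'E'
from ov import *
from scipy.spatial.transform import Rotation as Ro
SEAT=np.array([.529,-.205,.1318]);AZ=-9.;PHI=-25.
def rel(R,p,X): return ((np.array(X)-p)@R*1e3).round(1)
E
python3 - <<'E'
from tgt import *
s=bot.read_state();R=s["tcp_rot"];p=s["position"];print(s["joint_positions"].round(1))
x,y,ax=axes(AZ,PHI)
print("axis err deg",np.degrees(np.arccos(-R[:,2]@ax)),"in tool x,y:",(R.T@-ax).round(4))
c=R.T@y;print("turn",np.degrees(np.arctan2(-c[0],c[1])),"or +-180")
for k in(.021,.12):print(k,rel(R,p,SEAT+k*ax),(SEAT+k*ax).round(3))
for n in("side","top"):
    d=np.load(n+"0.npy");P=cloud(n,d)
    m=(P[...,2]>.1)&(np.linalg.norm(P[...,:2]-[.49,-.335],axis=-1)<.06);q=P[m];print(n,len(q),q.min(0).round(3),q.max(0).round(3));
E
```

```text
[-20.   48.7  12.5   3.8  89.  -84.2]
axis err deg 1.692899677654756 in tool x,y: [0.007  0.0287 0.9996]
turn 9.550728969869027 or +-180
0.021 [ 525.9 -204.7   66.3] [ 0.519 -0.203  0.15 ]
0.12 [ 525.2 -207.5  -32.7] [ 0.47  -0.196  0.236]
side 115 [ 0.459 -0.387  0.101] [ 0.538 -0.339  0.207]
top 147 [ 0.459 -0.385  0.102] [ 0.536 -0.341  0.204]
```

Emit:
servo_tool --increments '[[0, [50, -20, -7], 0], [0, [50, -20, -7], 0], [0, [50, -20, -7], 0], [0, [50, -20, -7], 0], [0, [50, -20, -7], 0]]'

```text
time_s: 6.52
position: [0.7347, -0.2065, 0.3884]
tcp_rot: [[-0.779, 0.393, 0.489], [0.393, 0.913, -0.108], [-0.489, 0.108, -0.866]]
force: [0.3, 0.0, 0.1]
opening: 1.0
```

Emit:
servo_tool --increments '[[0, [50, -20, -7], 0], [0, [50, -20, -7], 0], [0, [50, -20, -7], 0], [0, [0, 0, 0], 10], [0, [0, 0, 0], 10]]'

```text
time_s: 7.15
position: [0.585, -0.2004, 0.3272]
tcp_rot: [[-0.594, 0.639, 0.488], [0.686, 0.719, -0.108], [-0.42, 0.271, -0.866]]
force: [0.6, -0.8, -0.0]
opening: 1.001
```

Emit:
servo_tool --increments '[[0, [0, 0, 0], 10.6], [0, [0, 0, 0], 10.6], [0, [0, 0, 0], 10.6], [0, [0, 0, 0], 10.6], [0, [0, 0, 0], 10.6]]'

```text
time_s: 7.78
position: [0.5859, -0.2004, 0.3275]
tcp_rot: [[0.153, 0.859, 0.489], [0.988, -0.114, -0.108], [-0.037, 0.499, -0.866]]
force: [-0.3, 0.1, 0.4]
opening: 1.003
```

Emit:
servo_tool --increments '[[0, [0, 0, 0], 10.6], [0, [0, 0, 0], 10.6], [0, [0, 0, 0], 10.6], [0, [0, 0, 0], 10.6], [0, [0, 0, 0], 10.6]]'

```text
time_s: 8.4
position: [0.5859, -0.2004, 0.3275]
tcp_rot: [[0.778, 0.395, 0.489], [0.503, -0.857, -0.108], [0.377, 0.33, -0.866]]
force: [-0.2, -1.2, -0.6]
opening: 0.999
```

Emit:
servo_tool --increments '[[0, [0, 0, 0], 10.6], [0, [0, 0, 0], 10.6], [0, [0, 0, 0], 10.6], [0, [0, 0, 0], 10.6], [0, [0, 0, 0], 0]]'

```text
time_s: 9.02
position: [0.5858, -0.2004, 0.3273]
tcp_rot: [[0.843, -0.226, 0.489], [-0.199, -0.974, -0.108], [0.5, -0.007, -0.866]]
force: [0.6, 0.4, 0.5]
opening: 0.998
```

```bash
cat > st.py <<'E'
from tgt import *
s=bot.read_state();R=s["tcp_rot"];p=s["position"];print(s["time_s"],s["joint_positions"].round(1),p.round(4),s["opening"],s["force"].round(1))
x,y,ax=axes(AZ,PHI)
print("axis err",np.degrees(np.arccos(-R[:,2]@ax)),"target z in tool:",(R.T@-ax).round(4))
c=R.T@y;print("turn to cap y",np.degrees(np.arctan2(-c[0],c[1])))
for k in(.021,.06,.1):print(k,rel(R,p,SEAT+k*ax),(SEAT+k*ax).round(3))
E
python3 st.py
```

```text
9.025 [-34.7  13.3  99.1  16.9  40.7  58.2] [ 0.5858 -0.2004  0.3273] 0.9980442327320577 [0.6 0.4 0.5]
axis err 1.7059300546765734 target z in tool: [-0.0016 -0.0297  0.9996]
turn to cap y -158.68911117846932
0.021 [-144.7   19.2  121. ] [ 0.519 -0.203  0.15 ]
0.06 [-144.7   20.4   82. ] [ 0.499 -0.2    0.184]
0.1 [-144.6   21.6   42. ] [ 0.48  -0.197  0.218]
```

Emit:
servo_tool --increments '[[0, [-48, 7.2, 0], 0], [0, [-48, 7.2, 0], 0], [0, [-48.7, 7.2, 0], 0], [0, [0, 0, 42], 10.6], [0, [0, 0, 0], 10.6]]'

```text
time_s: 9.65
position: [0.4787, -0.1967, 0.2156]
tcp_rot: [[0.703, -0.521, 0.485], [-0.544, -0.832, -0.105], [0.459, -0.19, -0.868]]
force: [0.8, -0.0, 1.0]
opening: 0.999
```

```bash
python3 st.py
python3 - <<'E'
from tgt import *
for n,y0,x0 in(("side",85,220),("top",150,270)):
    p,d=bot.capture(n);np.save(n+"1.npy",d);cv2.imwrite(f"pics/{n}1.png",p)
    cv2.imwrite(f"pics/{n}1c.png",cv2.resize(p[y0:y0+100,x0:x0+110],None,fx=6,fy=6,interpolation=cv2.INTER_CUBIC))
E
```

```text
9.65 [-44.   15.7 119.8  40.4  23.8  46.4] [ 0.4787 -0.1967  0.2156] 0.9991907117316828 [ 0.8 -0.   1. ]
axis err 1.6278219490033452 target z in tool: [-0.0075 -0.0274  0.9996]
turn to cap y 179.6934585243156
0.021 [ 1.6 -2.8 77. ] [ 0.519 -0.203  0.15 ]
0.06 [ 1.9 -1.7 38. ] [ 0.499 -0.2    0.184]
0.1 [ 2.2 -0.6 -2. ] [ 0.48  -0.197  0.218]
```

View pics/side1c.png

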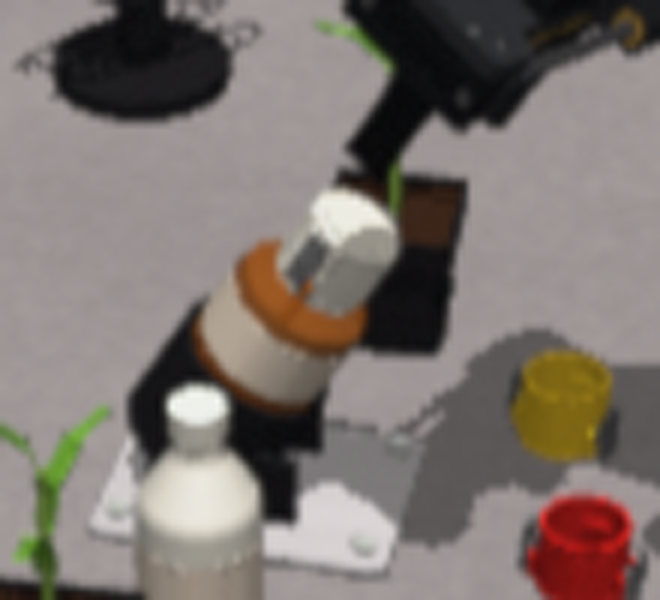

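View pics/top1c.png

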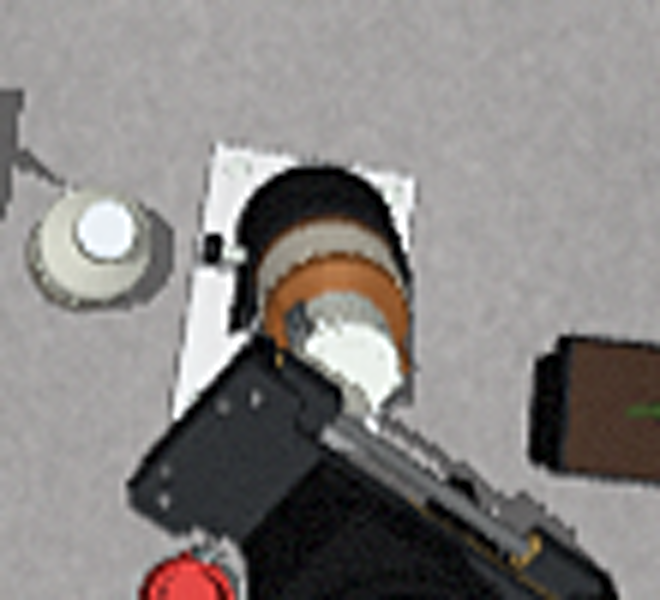

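Run:
```python
from tgt import *
s=bot.read_state();R=s["tcp_rot"];p=s["position"]
for n,y0,x0 in(("side",85,220),("top",150,270)):
    for e in(-.05,0,.05): print(n,e,((proj(n,p+e*R[:,1])-[x0,y0])*6).round()[0], ((proj(n,p+e*R[:,1]-.05*R[:,2])-[x0,y0])*6).round()[0])
```

```text
side -0.05 [363. 164.] [422.  84.]
side 0 [425. 136.] [484.  58.]
side 0.05 [484. 110.] [543.  33.]
top -0.05 [265. 365.] [271. 420.]
top 0 [360. 429.] [371. 488.]
top 0.05 [452. 493.] [468. 554.]
```

Emit:
servo_tool --increments '[[0, [2, -1.2, 20], 0], [0, [-0.2, -0.8, 29], 0], [0, [-0.2, -0.8, 28], 0], [0, [0, 0, 0], 0]]'

```text
time_s: 10.25
position: [0.5197, -0.2032, 0.1515]
tcp_rot: [[0.706, -0.514, 0.487], [-0.537, -0.837, -0.106], [0.462, -0.187, -0.867]]
force: [0.1, 0.8, 0.2]
opening: 1.001
```

```bash
python3 st.py
python3 - <<'E'
from tgt import *
for n,y0,x0 in(("side",85,220),("top",150,270)):
    p,d=bot.capture(n);np.save(n+"2.npy",d);cv2.imwrite(f"pics/{n}2.png",p)
    cv2.imwrite(f"pics/{n}2c.png",cv2.resize(p[y0:y0+100,x0:x0+110],None,fx=6,fy=6,interpolation=cv2.INTER_CUBIC))
E
```

```text
10.25 [-40.5  26.2 118.5  58.7  16.   29.3] [ 0.5197 -0.2032  0.1515] 1.000644375120984 [0.1 0.8 0.2]
axis err 1.6239369455470902 target z in tool: [-0.0095 -0.0267  0.9996]
turn to cap y -179.80815070896367
0.021 [-1.3  1.   0.8] [ 0.519 -0.203  0.15 ]
0.06 [ -1.    2.  -38.2] [ 0.499 -0.2    0.184]
0.1 [ -0.6   3.1 -78.2] [ 0.48  -0.197  0.218]
```

View pics/side2c.png

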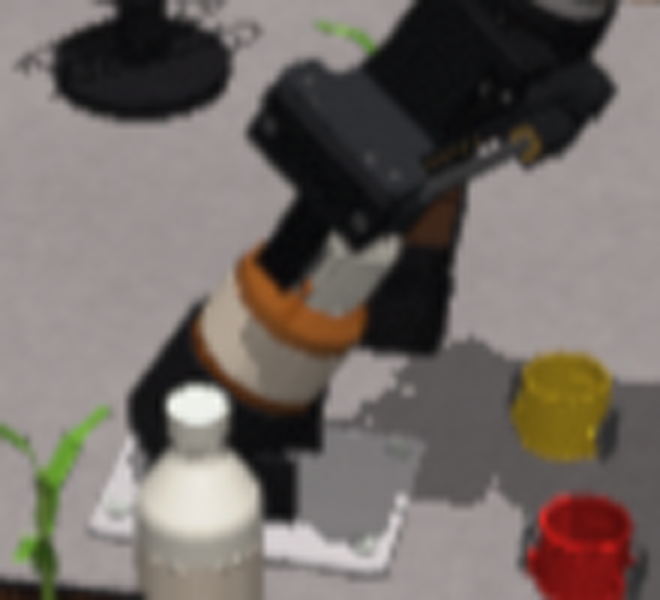

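View pics/top2c.png

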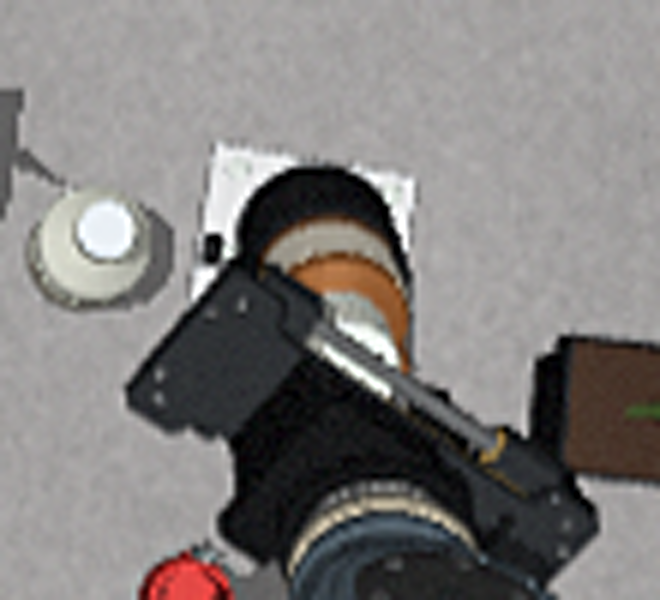

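Emit:
servo_tool --increments '[[0.26, [-1.3, 1, 0.5], 0], [0.28, [0, 0, 0], 0], [0.3, [0, 0, 0], 0]]'

```text
time_s: 10.72
position: [0.5179, -0.2036, 0.1516]
tcp_rot: [[0.703, -0.517, 0.488], [-0.54, -0.835, -0.108], [0.463, -0.188, -0.866]]
force: [-0.6, -0.3, 0.3]
opening: 0.754
```

Emit:
servo_tool --increments '[[0.32, [0, 0, 0], 0], [0.34, [0, 0, 0], 0]]'

```text
time_s: 10.98
position: [0.518, -0.204, 0.1513]
tcp_rot: [[0.703, -0.518, 0.488], [-0.54, -0.835, -0.108], [0.463, -0.187, -0.866]]
force: [-1.5, -0.4, 3.7]
opening: 0.671
```

Emit:
servo_tool --increments '[[0.37, [0, 0, 0], 0], [0.4, [0, 0, 0], 0]]'

```text
time_s: 11.22
position: [0.5181, -0.2038, 0.1513]
tcp_rot: [[0.703, -0.517, 0.488], [-0.54, -0.835, -0.108], [0.463, -0.188, -0.866]]
force: [-2.4, -2.3, 3.7]
opening: 0.616
```

```bash
cat > fs.py <<'E'
from tgt import *
s=bot.read_state();R=s["tcp_rot"];print(s["time_s"],"F tool",(R.T@s["force"]).round(1),"M tool",(R.T@s["moment"]).round(2),"open mm",round(s["opening"]*87,1),s["position"].round(4),"z",R[:,2].round(3),s["joint_positions"].round(1))
x,y,ax=axes(AZ,PHI);q=s["position"]-SEAT;print("axial mm",(q@ax*1e3).round(1),"lat x,y",(q@x*1e3).round(1),(q@y*1e3).round(1),"phi rel",np.degrees(np.arctan2(R[:,1]@x,-R[:,1]@y)).round(1))
E
python3 fs.py
```

```text
11.225 F tool [ 1.2  2.5 -4.2] M tool [-0.59 -0.24 -0.02] open mm 53.6 [ 0.5181 -0.2038  0.1513] z [ 0.488 -0.108 -0.866] [-40.7  26.2 118.7  59.7  15.9  28.4]
axial mm 22.3 lat x,y 0.5 -0.3 phi rel -0.1
```

Emit:
servo_tool --increments '[[0.41, [0, 1, 0], 0], [0.43, [0, 0, 0], 0], [0.5, [0, 0, 0], 0], [0.5, [0, 0, 0], 0]]'

```text
time_s: 11.72
position: [0.5175, -0.2046, 0.1511]
tcp_rot: [[0.703, -0.518, 0.488], [-0.54, -0.835, -0.108], [0.463, -0.188, -0.866]]
force: [-3.7, -2.4, 7.1]
opening: 0.562
```

```bash
python3 fs.py
```

```text
11.725 F tool [ 2.   2.6 -7.7] M tool [-0.53 -0.21  0.08] open mm 48.9 [ 0.5175 -0.2046  0.1511] z [ 0.488 -0.108 -0.866] [-40.8  26.2 118.8  59.9  15.9  28.1]
axial mm 22.4 lat x,y 0.4 -1.4 phi rel -0.1
```

Emit:
servo_tool --increments '[[0.6, [0, 0, 0], -5], [0.6, [0, 0, 0], -5], [0.6, [0, 0, 0], -5]]'

```text
time_s: 12.1
position: [0.5175, -0.2046, 0.1511]
tcp_rot: [[0.814, -0.316, 0.488], [-0.303, -0.947, -0.108], [0.496, -0.06, -0.866]]
force: [-3.7, -1.5, 6.8]
opening: 0.562
```

```bash
python3 fs.py
```

```text
12.1 F tool [ 0.8  2.1 -7.5] M tool [-0.49 -0.29 -0.02] open mm 48.9 [ 0.5175 -0.2046  0.1511] z [ 0.488 -0.108 -0.866] [-40.8  26.2 118.8  59.9  15.9  12.9]
axial mm 22.4 lat x,y 0.4 -1.4 phi rel 15.1
```

Turning easily, with no torque build-up. I'll continue.

Emit:
servo_tool --increments '[[0.6, [0, 0, 0], -8], [0.6, [0, 0, 0], -8], [0.6, [0, 0, 0], -8], [0.6, [0, 0, 0], -8]]'

```text
time_s: 12.6
position: [0.5173, -0.2043, 0.151]
tcp_rot: [[0.857, 0.165, 0.488], [0.246, -0.963, -0.107], [0.452, 0.212, -0.866]]
force: [-5.1, -1.0, 7.2]
opening: 0.565
```

```bash
python3 fs.py
```

```text
12.6 F tool [-1.3  1.7 -8.6] M tool [-0.18 -0.46 -0.01] open mm 49.1 [ 0.5173 -0.2043  0.151 ] z [ 0.488 -0.107 -0.866] [-40.8  26.2 118.8  59.9  16.  -19.2]
axial mm 22.5 lat x,y 0.0 -1.2 phi rel 47.2
```

Emit:
servo_tool --increments '[[0.6, [0, 0, 0], -8], [0.6, [0, 0, 0], -8], [0.6, [0, 0, 0], -8], [0.6, [0, 0, 0], -8], [0.6, [0, 0, 0], -8]]'

```text
time_s: 13.22
position: [0.5176, -0.2046, 0.1514]
tcp_rot: [[0.551, 0.677, 0.488], [0.808, -0.579, -0.108], [0.21, 0.454, -0.866]]
force: [-4.7, -0.8, 9.1]
opening: 0.563
```

```bash
python3 fs.py
python3 - <<'E'
from tgt import *
for n,y0,x0 in(("side",85,220),("top",150,270)):
    p,d=bot.capture(n);cv2.imwrite(f"pics/{n}3c.png",cv2.resize(p[y0:y0+100,x0:x0+110],None,fx=6,fy=6,interpolation=cv2.INTER_CUBIC))
E
```

```text
13.225 F tool [ -1.3   1.4 -10.1] M tool [-0.02 -0.41 -0.07] open mm 49.0 [ 0.5176 -0.2046  0.1514] z [ 0.488 -0.108 -0.866] [-40.8  26.2 118.8  59.9  16.  -59.2]
axial mm 22.6 lat x,y 0.5 -1.3 phi rel 87.2
```

View pics/side3c.png

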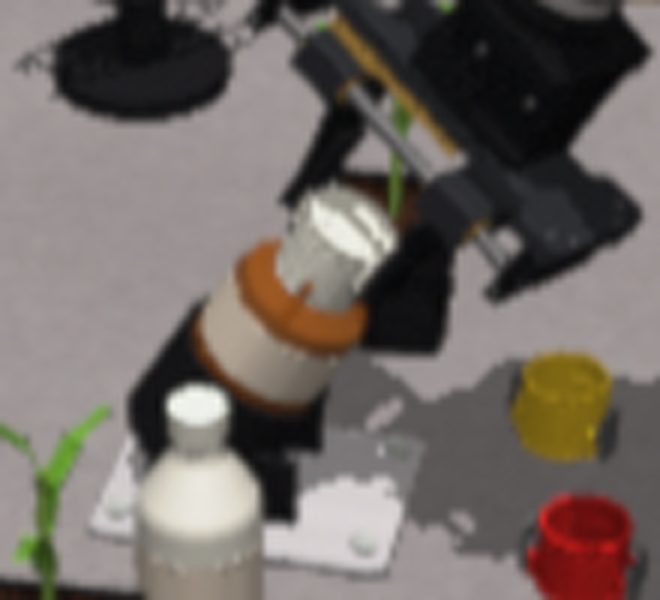

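```bash
python3 -c "
from tgt import *
R=bot.read_state()['tcp_rot']
for az in(-9,-11):print((R.T@axes(az,0)[2]).round(4))"
```

```text
[-0.0267  0.0132 -0.9996]
[-0.0112  0.0053 -0.9999]
```

Emit:
servo_tool --increments '[[0.6, [0, 0, -4], 0], [0.6, [0, 0, -4], 0]]'

```text
time_s: 13.58
position: [0.5133, -0.2027, 0.1573]
tcp_rot: [[0.553, 0.676, 0.487], [0.806, -0.583, -0.105], [0.213, 0.45, -0.867]]
force: [0.4, -1.5, -1.3]
opening: 0.562
```

```bash
python3 fs.py
```

```text
13.575 F tool [-1.3  0.6  1.5] M tool [ 0.29 -0.23 -0.01] open mm 48.9 [ 0.5133 -0.2027  0.1573] z [ 0.487 -0.105 -0.867] [-41.1  25.1 119.   57.2  16.6 -56.4]
axial mm 30.0 lat x,y -0.9 -0.6 phi rel 87.0
```

Emit:
servo_tool --increments '[[0.6, [-0.1, 0, -8], 0], [0.6, [-0.1, 0, -8], 0], [0.6, [-0.1, 0, -8], 0]]'

```text
time_s: 13.95
position: [0.5011, -0.2002, 0.1781]
tcp_rot: [[0.553, 0.677, 0.487], [0.806, -0.583, -0.105], [0.213, 0.45, -0.867]]
force: [0.3, 1.3, -1.3]
opening: 0.561
```

```bash
python3 fs.py
```

```text
13.95 F tool [ 0.9 -1.1  1.1] M tool [ 0.4  -0.27 -0.02] open mm 48.8 [ 0.5011 -0.2002  0.1781] z [ 0.487 -0.105 -0.867] [-42.   21.8 119.5  50.3  18.8 -49.9]
axial mm 54.3 lat x,y -1.4 -0.2 phi rel 87.0
```

Emit:
servo_tool --increments '[[0.6, [-0.1, 0, -8], 0], [0.6, [-0.1, 0, -10], 0], [0.6, [0, 0, -30], 0], [0.6, [0, 0, -40], 0], [0.6, [0, 0, 0], 0]]'

```text
time_s: 14.58
position: [0.4584, -0.1919, 0.2567]
tcp_rot: [[0.553, 0.674, 0.49], [0.806, -0.582, -0.109], [0.211, 0.455, -0.865]]
force: [0.4, -0.3, -0.7]
opening: 0.561
```

```bash
python3 fs.py
python3 - <<'E'
from tgt import *
for n,y0,x0 in(("side",65,220),("top",150,270)):
    p,d=bot.capture(n);cv2.imwrite(f"pics/{n}4c.png",cv2.resize(p[y0:y0+120,x0:x0+130],None,fx=5,fy=5,interpolation=cv2.INTER_CUBIC))
E
```

```text
14.575 F tool [-0.1  0.1  0.9] M tool [ 0.37 -0.33 -0.03] open mm 48.8 [ 0.4584 -0.1919  0.2567] z [ 0.49  -0.109 -0.865] [-45.8   9.2 119.4  33.6  29.8 -34.7]
axial mm 144.0 lat x,y -0.6 1.8 phi rel 87.0
```

View pics/side4c.png

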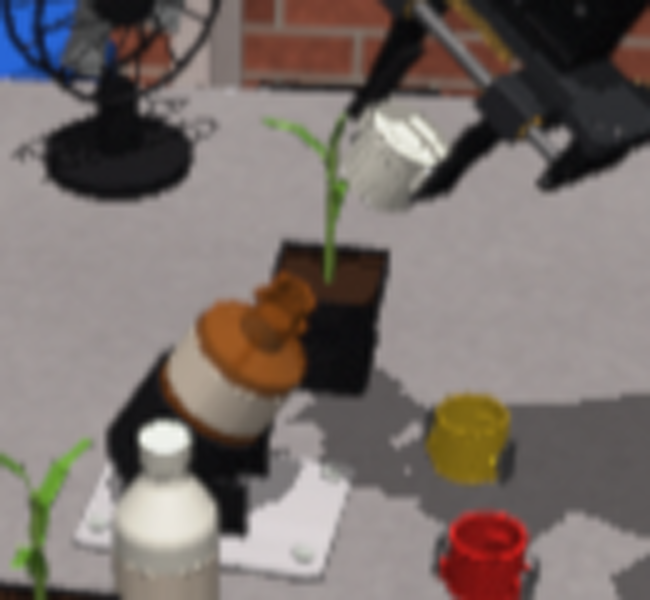

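View pics/top4c.png

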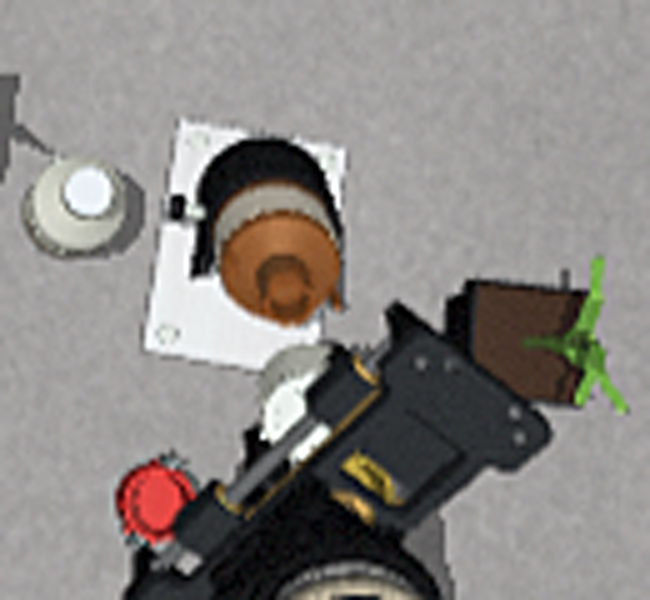

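```bash
cat > capfit.py <<'E'
from tgt import *
from scipy.optimize import least_squares
def grab(tag):
    out=[]
    s=bot.read_state();R=s["tcp_rot"];p=s["position"]
    for n in("side","top"):
        im,d=bot.capture(n);cv2.imwrite(f"pics/{n}_{tag}.png",im);np.save(f"{n}_{tag}.npy",d)
        P=cloud(n,d);q=(P-p)@R
        m=(d>0)&(np.abs(q[...,0])<.04)&(np.abs(q[...,1])<.0235)&(q[...,2]>-.04)&(q[...,2]<.05)&(im.min(-1)>90)&(im.max(-1).astype(int)-im.min(-1)<45)&(P[...,2]>.05)
        m=cv2.erode(m.astype(np.uint8),np.ones((2,2)))>0
        out.append(q[m]);print(n,m.sum())
    return R,p,out
# in tool frame: cap underside origin o, axis a ~ -z tilted by th about tool y: a=(sin th,0,-cos th), + small about x
seg=np.array([[[.022,0],[.022,.034]],[[.0228,.034],[.0228,.038]],[[0,.038],[.0228,.038]]])
def res(v,X):
    a=np.array([np.sin(v[3]),np.sin(v[4]),0]);a[2]=-np.sqrt(1-a@a)
    q=X-v[:3];z=q@a;r=np.linalg.norm(q-z[:,None]*a,axis=1);Q=np.stack([r,z],-1);b=None
    for A,B in seg:
        t=np.clip(((Q-A)@(B-A))/((B-A)@(B-A)),0,1);dd=np.linalg.norm(Q-(A+t[:,None]*(B-A)),axis=1);b=dd if b is None else np.minimum(b,dd)
    return b
def fit(X):
    best=None
    for t0 in(-.35,0,.35):
        s=least_squares(res,[0,0,.02,t0,0],args=(X,),loss="soft_l1",f_scale=.0015)
        if best is None or s.cost<best.cost:best=s
    return best
if __name__=="__main__":
    import sys
    R,p,o=grab(sys.argv[1])
    for X in(o[0],o[1],np.concatenate(o)):
        if len(X)<30: continue
        s=fit(X);v=s.x;print("origin tool mm",(v[:3]*1e3).round(1),"tilt about y, x deg",np.degrees(v[3:]).round(1),"med",np.median(s.fun).round(4),len(X))
        a=np.array([np.sin(v[3]),np.sin(v[4]),0]);a[2]=-np.sqrt(1-a@a);print("  world axis",(R@a).round(3),"origin",(p+R@v[:3]).round(4))
E
python3 capfit.py a
```

```text
side 274
top 142
origin tool mm [-0.1  0.3 21.8] tilt about y, x deg [0.8 1.4] med 0.001 274
  world axis [-0.463  0.104  0.88 ] origin [ 0.4694 -0.1943  0.2359]
origin tool mm [-0.9 -2.6 22.2] tilt about y, x deg [1.4 1.6] med 0.0007 142
  world axis [-0.455  0.11   0.884] origin [ 0.4671 -0.1933  0.2341]
origin tool mm [-0.8 -0.8 21.9] tilt about y, x deg [1.4 1.5] med 0.001 416
  world axis [-0.456  0.111  0.883] origin [ 0.4683 -0.1943  0.2351]
```

```bash
cat > mv.py <<'E'
import sys
from tgt import *
s=bot.read_state();R=s["tcp_rot"];p=s["position"]
w=[float(x) for x in sys.argv[1:4]]
d=np.array(w) if len(sys.argv)>4 else (np.array(w)-p)*1e3
print(s["time_s"],"pos",p.round(4),"z",R[:,2].round(4),"y",R[:,1].round(3),"J",s["joint_positions"].round(1),"tool mm",(R.T@d).round(1),"len",np.linalg.norm(d).round(0))
E
python3 mv.py .36 -.1 .45; python3 mv.py -.976 .216 0 d
```

```text
14.775 pos [ 0.4585 -0.1915  0.2536] z [ 0.4863 -0.1053 -0.8674] y [ 0.676 -0.583  0.45 ] J [-45.8   9.6 119.5  33.7  29.7 -34.7] tool mm [  60.9  -31.6 -227.9] len 238.0
14.775 pos [ 0.4585 -0.1915  0.2536] z [ 0.4863 -0.1053 -0.8674] y [ 0.676 -0.583  0.45 ] J [-45.8   9.6 119.5  33.7  29.7 -34.7] tool mm [-0.4 -0.8 -0.5] len 1.0
```

Emit:
servo_tool --increments '[[0.6, [12, -6, -46], 0], [0.6, [12, -6, -46], 0], [0.6, [12, -6, -46], 0], [0.6, [12, -6, -46], 0], [0.6, [12, -6, -46], 0]]'

```text
time_s: 15.4
position: [0.3589, -0.1006, 0.4531]
tcp_rot: [[0.553, 0.677, 0.486], [0.805, -0.583, -0.105], [0.213, 0.449, -0.868]]
force: [0.0, -0.9, -0.9]
opening: 0.568
```

```bash
python3 mv.py .36 -.1 .45;python3 mv.py -58.6 13 0 d
```

```text
15.4 pos [ 0.3589 -0.1006  0.4531] z [ 0.4859 -0.1045 -0.8677] y [ 0.677 -0.583  0.449] J [-48.2 -20.1 109.2  18.5  67.1 -14.3] tool mm [ 0.4 -1.   3.2] len 3.0
15.4 pos [ 0.3589 -0.1006  0.4531] z [ 0.4859 -0.1045 -0.8677] y [ 0.677 -0.583  0.449] J [-48.2 -20.1 109.2  18.5  67.1 -14.3] tool mm [-21.9 -47.2 -29.8] len 60.0
```

Emit:
servo_tool --increments '[[0.6, [-22, -47, -30], 0], [0.6, [-22, -47, -30], 0]]'

```text
time_s: 15.65
position: [0.2714, -0.0901, 0.4526]
tcp_rot: [[0.561, 0.684, 0.466], [0.801, -0.59, -0.1], [0.207, 0.43, -0.879]]
force: [0.3, -0.0, -0.9]
opening: 0.565
```

```bash
python3 mv.py -58.6 13 0 d
```

```text
15.65 pos [ 0.2714 -0.0901  0.4526] z [ 0.4664 -0.1001 -0.8789] y [ 0.684 -0.59   0.43 ] J [-76.2 -32.6 113.2  25.5  86.4 -37.1] tool mm [-22.5 -47.7 -28.6] len 60.0
```

```bash
cat > kin.py <<'E'
from h import *
from scipy.spatial.transform import Rotation as Ro
from scipy.optimize import least_squares
S=[([54.861,30.224,82.088,0,67.689,-10.227],[.2632,.5668,.2225]),([-22.748,22.594,66.889,-.056,90.541,-87.536],[.6132,-.1371,.4011]),
([-19.35,54,12.77,.5,110.2,-84.32],[.8837,-.1901,.3645]),([-19.78,49.01,12.49,1.17,110.06,-84.42],[.8745,-.1903,.4444]),([-20.18,45.01,12.49,2.06,107.93,-84.39],[.8718,-.1911,.5087]),
([-20.03,48.2,12.49,3.04,96.36,-84.16],[.9404,-.2076,.4775]),([-20,48.7,12.5,3.8,89,-84.2],[.9768,-.2164,.4843]),([-34.7,13.3,99.1,16.9,40.7,58.2],[.5858,-.2004,.3273]),([-44,15.7,119.8,40.4,23.8,46.4],[.4787,-.1967,.2156]),
([-40.8,26.2,118.8,59.9,15.9,28.1],[.5175,-.2046,.1511]),([-45.8,9.6,119.5,33.7,29.7,-34.7],[.4585,-.1915,.2536]),([-48.2,-20.1,109.2,18.5,67.1,-14.3],[.3589,-.1006,.4531]),([-76.2,-32.6,113.2,25.5,86.4,-37.1],[.2714,-.0901,.4526])]
def fk(j,v,full=False):
    r0,h,d,L1,ex,L2,L3=v[:7];s4,=[1.]
    R=Ro.from_euler("Z",j[0],degrees=True);p=R.apply([r0,d,h])
    R=R*Ro.from_euler("Y",j[1],degrees=True);p=p+R.apply([0,0,L1])
    R=R*Ro.from_euler("Y",j[2],degrees=True);p=p+R.apply([ex,0,L2])
    R=R*Ro.from_euler("Z",v[7]*j[3],degrees=True)*Ro.from_euler("Y",j[4],degrees=True);p=p+R.apply([0,0,L3])
    return (p,(R*Ro.from_euler("Z",j[5],degrees=True)).as_matrix()) if full else p
def solve():
    b=None
    for sg in(1,-1):
        f=lambda v:np.concatenate([fk(j,np.append(v,sg))-p for j,p in S])
        s=least_squares(f,[0,.3,.12,.35,0,.35,.25])
        if b is None or s.cost<b[0]:b=(s.cost,np.append(s.x,sg),np.abs(s.fun).max())
    return b
if __name__=="__main__":
    c,v,m=solve();print(v.round(4),"maxerr",m);np.save("kin.npy",v)
    s=bot.read_state();p,R=fk(s["joint_positions"],v,True);print(p,s["position"],"\n",R.round(2),"\n",s["tcp_rot"].round(2))
E
python3 kin.py
```

```text
[5.000e-04 2.740e-01 1.109e-01 5.881e-01 1.140e-01 3.912e-01 3.055e-01
 1.000e+00] maxerr 0.0018188196005379798
[ 0.27134802 -0.09008949  0.4524175 ] [ 0.2713908  -0.09011267  0.45264934] 
 [[-0.68  0.56  0.47]
 [ 0.59  0.8  -0.1 ]
 [-0.43  0.21 -0.88]] 
 [[ 0.56  0.68  0.47]
 [ 0.8  -0.59 -0.1 ]
 [ 0.21  0.43 -0.88]]
```

```bash
cat > emu.py <<'E'
from kin import *
V=np.load("kin.npy")
LO=np.array([-176.69,-43.24,12.49,-82,0,-163.58]);HI=np.array([176.69,126.21,139.97,262,151.66,163.58])
def row(j,dt,w,turn=0):
    p,R=fk(j,V,True);pt=p+R@np.array(dt)/1e3;Rt=R@Ro.from_euler("Z",turn,degrees=True).as_matrix()
    def f(q):
        a,B=fk(q,V,True);return np.concatenate([a-pt,w*Ro.from_matrix(B.T@Rt).as_rotvec()])
    s=least_squares(f,np.clip(j,LO+1e-6,HI-1e-6),bounds=(LO-1e-9,HI+1e-9),x_scale=50,xtol=1e-10,ftol=1e-12);return s.x
def tilt(j):
    R=fk(j,V,True)[1];return np.degrees(np.arccos(-R[2,2])),np.degrees(np.arctan2(R[1,2],R[0,2]))
if __name__=="__main__":
    for w in(.1,.2,.3,.5,1):
        j=np.array([-20.03,48.2,12.49,3.04,96.36,-84.16]);R=fk(j,V,True)[1]
        out=[]
        # same world dir as tool (-60,13,0)
        a=R.T@np.array([ .055,-.0125,.0228])*1e3
        for k in range(3): j=row(j,a,w);out.append((round(tilt(j)[0],1)))
        print(w,out,fk(j,V).round(3),j.round(1))
E
python3 emu.py
```

```text
0.1 [np.float64(33.4), np.float64(43.7), np.float64(54.2)] [ 1.073 -0.238  0.564] [-20.   49.2  12.5   6.8  64.4 -84.9]
0.2 [np.float64(31.1), np.float64(39.0), np.float64(47.0)] [ 1.046 -0.232  0.54 ] [-20.   48.8  12.5   5.9  72.  -84.5]
0.3 [np.float64(28.9), np.float64(34.7), np.float64(40.5)] [ 1.021 -0.226  0.518] [-20.1  48.7  12.5   5.1  78.6 -84.3]
0.5 [np.float64(26.2), np.float64(29.3), np.float64(32.4)] [ 0.989 -0.219  0.49 ] [-20.   48.9  12.5   4.1  86.4 -84.2]
1 [np.float64(24.1), np.float64(25.1), np.float64(26.0)] [ 0.963 -0.213  0.468] [-20.   49.3  12.5   3.4  92.4 -84.2]
```

```bash
cat > plan.py <<'E'
from emu import *
j0=bot.read_state()["joint_positions"];W=.6
p0,R0=fk(j0,V,True)
res=[]
for x in(.42,.48):
  for y in(-.1,0.,.08):
    for z in(.25,.35,.45):
      # go there
      j=np.array([-30,0,115,10,50,j0[5]])
      def f(q):
          a,B=fk(q,V,True);return np.concatenate([a-[x,y,z],.6*Ro.from_matrix(B.T@R0).as_rotvec()])
      s=least_squares(f,j,bounds=(LO,HI),x_scale=50)
      if s.cost>1e-6: continue
      for dz in(-.6,0,.6):
        j=s.x;D=np.array([-.976,.216,dz]);D/=np.linalg.norm(D);T=[];n=None
        for k in range(20):
            R=fk(j,V,True)[1];jn=row(j,R.T@D*60,W)
            if np.abs(jn-j).max()>25: break
            j=jn;t=tilt(j)
            if t[0]<2 : break
            T.append(round(t[0],1))
        a=fk(j,V);print((x,y,z,dz),"J0",s.x.round(0)[:5],"rows",len(T),"tilt",T[-1:],tilt(j)[1].round(0),"J",j.round(0),"p",a.round(3))
E
python3 plan.py
```

```text
(0.42, -0.1, 0.25, -0.6) J0 [-37.   4. 127.  28.  26.] rows 7 tilt [np.float64(17.8)] -10.0 J [-78. -20. 140.  20.  55. -51.] p [ 0.218 -0.071  0.242]
(0.42, -0.1, 0.25, 0) J0 [-37.   4. 127.  28.  26.] rows 2 tilt [np.float64(28.5)] -12.0 J [-57. -11. 139.  35.  36. -45.] p [ 0.303 -0.074  0.25 ]
(0.42, -0.1, 0.25, 0.6) J0 [-37.   4. 127.  28.  26.] rows 3 tilt [np.float64(28.5)] -12.0 J [-73. -31. 129.  27.  69. -42.] p [ 0.269 -0.067  0.343]
(0.42, -0.1, 0.35, -0.6) J0 [-37.  -6. 116.  16.  45.] rows 3 tilt [np.float64(28.2)] -12.0 J [-70. -20. 140.  32.  49. -51.] p [ 0.272 -0.068  0.264]
(0.42, -0.1, 0.35, 0) J0 [-37.  -6. 116.  16.  45.] rows 2 tilt [np.float64(28.5)] -12.0 J [-57. -24. 126.  23.  59. -28.] p [ 0.303 -0.074  0.35 ]
(0.42, -0.1, 0.35, 0.6) J0 [-37.  -6. 116.  16.  45.] rows 3 tilt [np.float64(28.5)] -12.0 J [-73. -35. 115.  25.  85. -34.] p [ 0.269 -0.067  0.443]
(0.42, -0.1, 0.45, -0.6) J0 [-37. -12. 104.  13.  62.] rows 3 tilt [np.float64(28.5)] -12.0 J [-73. -32. 127.  26.  72. -41.] p [ 0.269 -0.067  0.357]
(0.42, -0.1, 0.45, 0) J0 [-37. -12. 104.  13.  62.]
[... 6196 characters left out ...]
   1. 109.  -9.  42.] rows 20 tilt [np.float64(26.9)] -17.0 J [142.  53.  16. -13. 135. 163.] p [-0.623  0.416  0.388]
(0.48, 0.08, 0.35, 0.6) J0 [ -0.   1. 109.  -9.  42.] rows 20 tilt [np.float64(25.7)] 11.0 J [143.  27.  12. -43. 152. 141.] p [-0.413  0.302  0.756]
(0.48, 0.08, 0.45, -0.6) J0 [-0. -4. 99. -7. 58.] rows 6 tilt [np.float64(28.5)] -12.0 J [ 41. -11. 136. -34.  42. 102.] p [0.179 0.147 0.265]
(0.48, 0.08, 0.45, 0) J0 [-0. -4. 99. -7. 58.] rows 20 tilt [np.float64(27.4)] -12.0 J [144.  50.  12. -18. 142. 164.] p [-0.614  0.382  0.463]
(0.48, 0.08, 0.45, 0.6) J0 [-0. -4. 99. -7. 58.] rows 20 tilt [np.float64(29.6)] 16.0 J [142.  24.  12. -55. 150. 129.] p [-0.366  0.303  0.793]
```

```bash
cat > plan2.py <<'E'
from emu import *
j0=bot.read_state()["joint_positions"];W=.6
p0,R0=fk(j0,V,True)
hd=np.radians(-12.4);F=np.array([np.cos(hd),np.sin(hd),0]);L=np.array([-np.sin(hd),np.cos(hd),0])
def ik(P,Rt,j):
    f=lambda q:np.concatenate([fk(q,V,True)[0]-P,.6*Ro.from_matrix(fk(q,V,True)[1].T@Rt).as_rotvec()])
    s=least_squares(f,j,bounds=(LO,HI),x_scale=50);return s.x,s.cost
if __name__=="__main__":
    for el in(50,60,70):
        a=np.radians(el);wr=np.array([.275*np.cos(a),.274+.275*np.sin(a)])
        ip,z=wr[0]+.153,wr[1]-.265
        P=F*ip+L*.111+[0,0,z];j,c=ik(P,R0,[-13,0,135,0,20,j0[5]])
        print("start",el,P.round(3),j.round(1),c)
        for k in range(22):
            best=None
            for ang in range(180,300,15):
                D=F*np.cos(np.radians(ang))+np.array([0,0,np.sin(np.radians(ang))])
                R=fk(j,V,True)[1];jn=row(j,R.T@D*60,W);p=fk(jn,V)
                if p@F<.24 or p[2]<.11 or np.abs(jn-j).max()>12: continue
                sc=tilt(jn)[0]+.0*abs(ang)
                if best is None or sc<best[0]: best=(sc,ang,jn,p)
            if best is None: print("none");break
            j=best[2];print(k,best[1],"tilt",tilt(j)[0].round(1),"ip,lat,z",(best[3]@F).round(3),(best[3]@L).round(3),best[3][2].round(3),j.round(0))
            if best[0]<2:break
E
python3 plan2.py
```

```text
start 50 [0.346 0.038 0.22 ] [-12.6   2.  138.2   1.2  11.3  24.1] 1.2635268044645886e-20
0 180 tilt 27.8 ip,lat,z 0.278 0.118 0.234 [ -9.  -6. 140.  -6.  18.  34.]
none
start 60 [0.308 0.046 0.247] [-12.7  -7.8 138.3   0.7  21.   24.5] 8.770271953139456e-20
none
start 70 [0.265 0.055 0.267] [-12.8 -17.5 138.4   0.6  30.6  24.5] 5.779250448397861e-29
none
```

Run:
```python
from plan2 import *
for el in(45,55,):
    a=np.radians(el);wr=np.array([.275*np.cos(a),.274+.275*np.sin(a)])
    P=F*(wr[0]+.153)+L*.111+[0,0,wr[1]-.265];j,c=ik(P,R0,[-13,0,135,0,20,j0[5]])
    for ang in range(180,320,15):
        D=F*np.cos(np.radians(ang))+np.array([0,0,np.sin(np.radians(ang))])
        R=fk(j,V,True)[1]
        jn=row(j,R.T@D*60,W);p=fk(jn,V);print(el,ang,tilt(jn)[0].round(1),(p@F).round(3),p[2].round(3),jn.round(0))
```

```text
45 180 27.7 0.299 0.219 [ -9.  -0. 140.  -9.  13.  37.]
45 195 27.3 0.306 0.208 [ -7.   3. 140. -16.  10.  46.]
45 210 27.1 0.316 0.196 [ -7.   7. 140. -27.   7.  57.]
45 225 27.0 0.328 0.183 [ -7.  11. 140. -50.   4.  81.]
45 240 26.9 0.338 0.175 [ -8.  13. 140. -82.   2. 111.]
45 255 26.8 0.346 0.173 [-12.  13. 140. -25.  -0.  51.]
45 270 26.8 0.354 0.171 [-12.  14. 139. -17.  -0.  43.]
45 285 27.0 0.369 0.169 [-12.  15. 138.   1.  -0.  25.]
45 300 27.4 0.382 0.168 [-12.  16. 137. -32.  -0.  58.]
45 315 28.5 0.39 0.161 [ -13.   18.  137.  177.    4. -152.]
55 180 28.0 0.257 0.247 [ -9. -11. 140.  -4.  23.  33.]
55 195 27.6 0.263 0.239 [ -7.  -8. 140.  -8.  21.  38.]
55 210 27.3 0.274 0.229 [ -5.  -4. 140. -12.  18.  43.]
55 225 27.1 0.287 0.219 [ -5.  -1. 140. -16.  14.  48.]
55 240 27.1 0.301 0.208 [ -6.   3. 140. -20.  11.  51.]
55 255 27.2 0.315 0.198 [ -7.   6. 140. -24.   8.  54.]
55 270 27.4 0.327 0.191 [ -8.   9. 140. -28.   5.  57.]
55 285 27.8 0.337 0.187 [-10.  10. 140. -29.   3.  57.]
55 300 28.2 0.345 0.186 [-12.  11. 140. -13.   1.  39.]
55 315 28.5 0.353 0.192 [-13.  10. 139.   4.   3.  21.]
```

```bash
cat > plan3.py <<'E'
from plan2 import *
def cost(j):
    p=fk(j,V);R=fk(j,V,True)[1];t=np.degrees(np.arcsin(np.clip([R[:,2]@F,R[:,2]@L],-1,1)))
    return abs(t[0])+1.5*abs(t[1])+max(0,.25-p@F)*200+max(0,.15-p[2])*200+max(0,12-j[4])*.4+.02*abs(j[3]),t
def run(j,n=30,verbose=True):
    for k in range(n):
        best=None
        for ang in range(180,360,20):
          for lt in(-.5,0,.5):
            D=F*np.cos(np.radians(ang))+np.array([0,0,np.sin(np.radians(ang))])+lt*L;D/=np.linalg.norm(D)
            R=fk(j,V,True)[1];jn=row(j,R.T@D*60,W)
            if np.abs(jn-j).max()>15: continue
            c,t=cost(jn)
            if best is None or c<best[0]: best=(c,ang,lt,jn,t)
        if best is None: print("none");break
        j=best[3];p=fk(j,V);print(k,best[1],best[2],"tilt",best[4].round(1),"ip,lat,z",(p@F).round(3),(p@L).round(3),p[2].round(3),j.round(0))
        if abs(best[4][0])<1.5:break
if __name__=="__main__":
    el=60;a=np.radians(el);wr=np.array([.275*np.cos(a),.274+.275*np.sin(a)])
    P=F*(wr[0]+.153)+L*.111+[0,0,wr[1]-.265];j,c=ik(P,R0,[-13,0,135,0,20,j0[5]])
    run(j)
E
timeout 500 python3 plan3.py
```

```text
0 240 -0.5 tilt [26.9 -0.6] ip,lat,z 0.284 0.099 0.234 [-16.  -6. 140.   3.  20.  19.]
1 240 -0.5 tilt [24.9 -1.3] ip,lat,z 0.284 0.088 0.226 [-19.  -5. 140.   4.  20.  16.]
2 240 -0.5 tilt [22.9 -2. ] ip,lat,z 0.285 0.076 0.218 [-21.  -4. 140.   4.  21.  13.]
3 240 -0.5 tilt [20.9 -2.5] ip,lat,z 0.288 0.061 0.208 [-25.  -1. 140.   5.  21.   9.]
4 240 -0.5 tilt [18.9 -3. ] ip,lat,z 0.293 0.044 0.196 [-28.   1. 140.   7.  20.   4.]
5 240 -0.5 tilt [16.9 -3.2] ip,lat,z 0.3 0.024 0.181 [-33.   5. 140.   9.  18.  -2.]
6 220 -0.5 tilt [14.9 -3.3] ip,lat,z 0.292 -0.0 0.179 [-39.   5. 140.  11.  20. -10.]
7 220 -0.5 tilt [13.  -3.1] ip,lat,z 0.284 -0.029 0.174 [-47.   6. 140.  12.  22. -19.]
8 220 0 tilt [10.9 -2.9] ip,lat,z 0.276 -0.032 0.169 [-47.   7. 140.  10.  23. -17.]
9 220 0 tilt [ 8.8 -2.7] ip,lat,z 0.268 -0.036 0.164 [-48.   8. 140.   7.  24. -16.]
10 220 0 tilt [ 6.8 -2.4] ip,lat,z 0.26 -0.04 0.157 [-49.   9. 140.   5.  24. -15.]
11 220 0 tilt [ 4.8 -2.1] ip,lat,z 0.254 -0.047 0.15 [-50.  11. 140.   3.  24. -14.]
12 220 0.5 tilt [ 2.9 -1.9] ip,lat,z 0.25 -0.021 0.143 [-43.  13. 140.  -0.  24.  -4.]
13 200 0 tilt [ 1.  -1.8] ip,lat,z 0.232 -0.024 0.154 [-45.   9. 140.  -2.  29.  -5.]
```

Run:
```python
from plan2 import *
s=bot.read_state();R=s["tcp_rot"];c=R.T@L;print("turn to L",np.degrees(np.arctan2(-c[0],c[1])))
for P in([.36,-.04,.42],[.36,.03,.34],[.312,.046,.255]): print(P,((np.array(P)-s["position"])@R*1e3).round(0))
```

```text
turn to L -115.4095579538255
[0.36, -0.04, 0.42] [83. 17. 65.]
[0.36, 0.03, 0.34] [123. -59. 128.]
[0.312, 0.046, 0.255] [  91. -137.  179.]
```

Emit:
servo_tool --increments '[[0.6, [42, 8, 32], 0], [0.6, [42, 8, 32], 0], [0.6, [20, -38, 31], 0], [0.6, [20, -38, 31], 0], [0.6, [0, 0, 0], 10.6]]'

```text
time_s: 16.27
position: [0.3166, 0.0084, 0.3485]
tcp_rot: [[0.691, 0.571, 0.443], [0.668, -0.738, -0.091], [0.275, 0.359, -0.892]]
force: [0.7, -1.6, -0.0]
opening: 0.56
```

Emit:
servo_tool --increments '[[0.6, [0, 0, 0], 10.6], [0.6, [0, 0, 0], 10.6], [0.6, [0, 0, 0], 10.6], [0.6, [0, 0, 0], 10.6], [0.6, [0, 0, 0], 10.6]]'

```text
time_s: 16.9
position: [0.3202, 0.003, 0.353]
tcp_rot: [[0.865, -0.22, 0.45], [-0.196, -0.975, -0.1], [0.461, -0.002, -0.887]]
force: [-0.0, 0.3, -1.0]
opening: 0.562
```

```bash
python3 mv.py .312 .046 .255
```

```text
16.9 pos [0.3202 0.003  0.353 ] z [ 0.4503 -0.1001 -0.8872] y [-0.22  -0.975 -0.002] J [-26.3 -20.5 123.8   8.2  50.2  72.7] tool mm [-60.8 -40.   78.9] len 107.0
```

Emit:
servo_tool --increments '[[0.6, [-30, -20, 39], 0], [0.6, [-30, -20, 39], 0], [0.6, [0, 0, 0], 0]]'

```text
time_s: 17.27
position: [0.3079, 0.0474, 0.2523]
tcp_rot: [[0.873, -0.211, 0.44], [-0.187, -0.978, -0.097], [0.45, 0.003, -0.893]]
force: [0.1, 0.7, -0.1]
opening: 0.562
```

```bash
cat > plan4.py <<'E'
import sys
from plan2 import *
N=int(sys.argv[1])
def cost(j):
    p,R=fk(j,V,True);t=np.degrees([R[:,2]@F,R[:,2]@L])
    return abs(t[0])+1.0*abs(t[1])+max(0,.25-p@F)*200+max(0,.15-p[2])*200+max(0,12-j[4])*.4+.02*abs(j[3]),t
s=bot.read_state();j=s["joint_positions"];print(s["time_s"],"now",cost(j)[1].round(2),s["position"].round(3),j.round(0),"real z",np.degrees([s["tcp_rot"][:,2]@F,s["tcp_rot"][:,2]@L]).round(2))
# tool frames: model yaw offset vs real
Rm=fk(j,V,True)[1];C=s["tcp_rot"].T@Rm
for k in range(N):
    best=None
    for ang in range(180,360,20):
      for lt in(-.5,0,.5):
        D=F*np.cos(np.radians(ang))+np.array([0,0,np.sin(np.radians(ang))])+lt*L;D*=60/np.linalg.norm(D)
        R=fk(j,V,True)[1];jn=row(j,R.T@D,W)
        if np.abs(jn-j).max()>10: continue
        c,t=cost(jn)
        if best is None or c<best[0]: best=(c,ang,lt,jn,t,C@R.T@D)
    if best is None: print("none");break
    j=best[3];p=fk(j,V);print(k,best[1],best[2],"TOOL",best[5].round(0),"tilt",best[4].round(1),"ip,lat,z",(p@F).round(3),(p@L).round(3),p[2].round(3),j.round(0))
E
python3 plan4.py 5
```

```text
17.275 now [ 2.58e+01 -2.00e-02] [0.308 0.047 0.252] [-12.  -8. 136.  -1.  25.  91.] real z [ 2.58e+01 -2.00e-02]
0 240 -0.5 TOOL [-45.  27.  29.] tilt [24.7 -0.5] ip,lat,z 0.28 0.096 0.231 [-17.  -7. 140.   4.  21.  81.]
1 240 -0.5 TOOL [-44.  26.  31.] tilt [22.9 -1.3] ip,lat,z 0.28 0.085 0.223 [-20.  -5. 140.   5.  22.  79.]
2 240 -0.5 TOOL [-43.  26.  32.] tilt [21.1 -1.9] ip,lat,z 0.281 0.072 0.215 [-23.  -4. 140.   5.  22.  75.]
3 240 -0.5 TOOL [-42.  26.  34.] tilt [19.2 -2.4] ip,lat,z 0.285 0.056 0.205 [-26.  -1. 140.   6.  22.  71.]
4 240 -0.5 TOOL [-41.  25.  36.] tilt [17.3 -2.8] ip,lat,z 0.29 0.038 0.193 [-30.   2. 140.   8.  21.  66.]
```

Emit:
servo_tool --increments '[[0.6, [-45, 20, 30], 0], [0.6, [-44, 20, 31], 0], [0.6, [-43, 20, 32], 0]]'

```text
time_s: 17.65
position: [0.3001, 0.0298, 0.2124]
tcp_rot: [[0.897, -0.232, 0.377], [-0.2, -0.972, -0.122], [0.395, 0.034, -0.918]]
force: [0.2, 0.7, -0.2]
opening: 0.563
```

```bash
python3 plan4.py 5
```

```text
17.65 now [22.59 -2.21] [0.3   0.03  0.212] [-14.  -1. 140.  -5.  18.  93.] real z [22.59 -2.21]
0 240 -0.5 TOOL [-43.  26.  33.] tilt [20.8 -2.9] ip,lat,z 0.289 0.083 0.2 [-17.   2. 140.  -5.  17.  91.]
1 240 -0.5 TOOL [-42.  25.  35.] tilt [18.9 -3.6] ip,lat,z 0.294 0.071 0.187 [-19.   5. 140.  -5.  16.  89.]
2 220 -0.5 TOOL [-50.  26.  21.] tilt [17.  -4.1] ip,lat,z 0.286 0.057 0.187 [-22.   4. 140.  -4.  19.  85.]
3 220 -0.5 TOOL [-49.  26.  23.] tilt [15.1 -4.6] ip,lat,z 0.277 0.041 0.187 [-26.   3. 140.  -2.  21.  79.]
4 220 -0.5 TOOL [-48.  25.  24.] tilt [13.2 -4.9] ip,lat,z 0.269 0.022 0.187 [-32.   2. 140.  -1.  24.  73.]
```

Emit:
servo_tool --increments '[[0.6, [-46, 20, 28], 0], [0.6, [-46, 20, 28], 0], [0.6, [-50, 20, 21], 0], [0.6, [-50, 20, 21], 0]]'

```text
time_s: 18.15
position: [0.2619, 0.0241, 0.2007]
tcp_rot: [[0.935, -0.248, 0.252], [-0.216, -0.965, -0.147], [0.28, 0.083, -0.956]]
force: [-0.2, -0.3, -0.6]
opening: 0.565
```

```bash
python3 plan4.py 5
```

```text
18.15 now [15.93 -5.13] [0.262 0.024 0.201] [-14.  -1. 140. -11.  25.  99.] real z [15.93 -5.13]
0 240 -0.5 TOOL [-38.  24.  39.] tilt [14.2 -5.8] ip,lat,z 0.254 0.07 0.189 [-16.   2. 140. -12.  24.  99.]
1 240 -0.5 TOOL [-37.  23.  41.] tilt [12.3 -6.4] ip,lat,z 0.259 0.058 0.177 [-18.   5. 140. -14.  22.  98.]
2 220 -0.5 TOOL [-47.  25.  28.] tilt [10.4 -6.9] ip,lat,z 0.252 0.046 0.177 [-21.   5. 140. -13.  24.  95.]
3 240 -0.5 TOOL [-34.  22.  44.] tilt [ 8.5 -7.3] ip,lat,z 0.26 0.03 0.161 [-24.   9. 140. -15.  22.  94.]
4 220 -0.5 TOOL [-45.  24.  31.] tilt [ 6.5 -7.6] ip,lat,z 0.257 0.012 0.157 [-28.  10. 140. -15.  22.  90.]
```

Emit:
servo_tool --increments '[[0.6, [-38, 24, 39], 0], [0.6, [-37, 23, 41], 0], [0.6, [-47, 25, 28], 0], [0.6, [-34, 22, 44], 0]]'

```text
time_s: 18.65
position: [0.2623, -0.0251, 0.1641]
tcp_rot: [[0.959, -0.256, 0.125], [-0.235, -0.959, -0.159], [0.161, 0.123, -0.979]]
force: [0.0, 0.7, -0.8]
opening: 0.566
```

```bash
python3 plan4.py 6
```

```text
18.65 now [ 8.97 -7.36] [ 0.262 -0.025  0.164] [-24.   8. 140. -15.  22.  94.] real z [ 8.97 -7.36]
0 220 -0.5 TOOL [-45.  24.  31.] tilt [ 7.1 -7.6] ip,lat,z 0.257 0.014 0.16 [-28.   9. 140. -14.  23.  89.]
1 220 -0.5 TOOL [-44.  24.  32.] tilt [ 5.1 -7.7] ip,lat,z 0.253 -0.007 0.157 [-33.  10. 140. -14.  23.  84.]
2 220 -0.5 TOOL [-43.  24.  34.] tilt [ 3.3 -7.6] ip,lat,z 0.249 -0.033 0.151 [-39.  11. 140. -14.  23.  78.]
3 220 -0.5 TOOL [-42.  24.  35.] tilt [ 1.5 -7.3] ip,lat,z 0.244 -0.064 0.143 [-46.  13. 140. -14.  22.  71.]
4 200 0.5 TOOL [-52. -27.  13.] tilt [-0.2 -7.1] ip,lat,z 0.229 -0.037 0.152 [-41.  11. 140. -14.  27.  77.]
5 340 -0.5 TOOL [52. 22. 21.] tilt [-0.2 -7.1] ip,lat,z 0.279 -0.064 0.134 [-41.  17. 135. -15.  26.  77.]
```

```bash
python3 mv.py .262 -.115 .175
```

```text
18.65 pos [ 0.2623 -0.0251  0.1641] z [ 0.1254 -0.1591 -0.9793] y [-0.256 -0.959  0.123] J [-23.5   8.4 139.7 -14.6  22.3  93.9] tool mm [22.6 87.6  3.6] len 91.0
```

Emit:
servo_tool --increments '[[0.6, [11, 44, 2], 0], [0.6, [11, 44, 2], 0]]'

```text
time_s: 18.9
position: [0.2615, -0.1134, 0.1738]
tcp_rot: [[0.959, -0.254, 0.124], [-0.233, -0.959, -0.159], [0.159, 0.123, -0.98]]
force: [1.7, 0.5, -0.8]
opening: 0.561
```

```bash
sed -i 's/^hd=.*/_z=bot.read_state()["tcp_rot"][:,2];hd=float(__import__("os").environ.get("HD") or np.arctan2(_z[1],_z[0]));F=np.array([np.cos(hd),np.sin(hd),0]);L=np.array([-np.sin(hd),np.cos(hd),0])/' plan2.py; python3 plan4.py 6
```

```text
18.9 now [11.54 -0.  ] [ 0.261 -0.113  0.174] [-45.   7. 138.  -4.  24.  63.] real z [11.54  0.  ]
0 240 -0.5 TOOL [-45.  -1.  40.] tilt [10.2 -0.8] ip,lat,z 0.248 0.126 0.15 [-47.  12. 140.  -6.  18.  63.]
1 220 -0.5 TOOL [-53.  -8.  27.] tilt [ 8.4 -1.8] ip,lat,z 0.241 0.122 0.145 [-46.  13. 140.  -8.  19.  66.]
2 220 -0.5 TOOL [-52.  -7.  29.] tilt [ 6.6 -2.9] ip,lat,z 0.234 0.118 0.14 [-46.  14. 140. -10.  20.  68.]
3 340 -0.5 TOOL [22. 50. 25.] tilt [ 6.6 -2.9] ip,lat,z 0.284 0.091 0.122 [-53.  19. 137.  -9.  17.  60.]
4 180 -0.5 TOOL [-59. -11.  -5.] tilt [ 5.5 -3.3] ip,lat,z 0.252 0.073 0.138 [-57.  14. 140.  -8.  20.  55.]
5 200 -0.5 TOOL [-57. -11.  15.] tilt [ 3.7 -3.8] ip,lat,z 0.237 0.059 0.149 [-61.  11. 140.  -8.  25.  51.]
```

```bash
python3 mv.py .18 -.222 .18; HD=-.9034 python3 - <<'E'
from plan2 import *
print(np.degrees(hd))
R=bot.read_state()["tcp_rot"]
for a in(200,220,240):print(a,(R.T@(F*np.cos(np.radians(a))+[0,0,np.sin(np.radians(a))])*58).round(0))
E
```

```text
18.9 pos [ 0.2615 -0.1134  0.1738] z [ 0.124  -0.1587 -0.9795] y [-0.254 -0.959  0.123] J [-44.7   6.8 137.6  -3.6  24.1  62.7] tool mm [-51.9 125.6   1.1] len 136.0
-51.76100721211857
200 [-45. -35.   8.]
220 [-40. -31.  28.]
240 [-31. -23.  43.]
```

Emit:
servo_tool --increments '[[0.6, [-17, 42, 0], 0], [0.6, [-17, 42, 0], 0], [0.6, [-17, 42, 0], 0], [0.6, [0, 0, 0], 0]]'

```text
time_s: 19.4
position: [0.1835, -0.2193, 0.1814]
tcp_rot: [[0.956, -0.266, 0.12], [-0.245, -0.955, -0.166], [0.159, 0.129, -0.979]]
force: [0.0, -0.1, -0.6]
opening: 0.561
```

Emit:
servo_tool --increments '[[0.6, [-40, -31, 28], 0], [0.6, [-40, -31, 28], 0]]'

```text
time_s: 19.65
position: [0.1768, -0.1872, 0.1672]
tcp_rot: [[0.965, -0.249, 0.077], [-0.24, -0.965, -0.109], [0.102, 0.086, -0.991]]
force: [-0.9, 0.4, -1.2]
opening: 0.565
```

```bash
python3 plan4.py 5
```

```text
19.65 now [ 7.64 -0.  ] [ 0.177 -0.187  0.167] [-76.   6. 140.   6.  27.  23.] real z [ 7.64 -0.  ]
0 220 -0.5 TOOL [-52.  -9.  29.] tilt [ 5.8 -0.1] ip,lat,z 0.25 0.01 0.164 [-82.   7. 140.   6.  28.  17.]
1 220 0 TOOL [-38. -32.  34.] tilt [ 3.8 -0.2] ip,lat,z 0.243 0.013 0.159 [-81.   8. 140.   3.  29.  21.]
2 220 -0.5 TOOL [-50.  -8.  32.] tilt [ 2.  -0.1] ip,lat,z 0.237 -0.017 0.154 [-88.   9. 140.   2.  29.  14.]
3 220 0 TOOL [-36. -31.  37.] tilt [0.  0.1] ip,lat,z 0.232 -0.02 0.147 [-88.  11. 140.   0.  29.  16.]
4 340 -0.5 TOOL [21. 53. 18.] tilt [0.  0.1] ip,lat,z 0.282 -0.047 0.128 [-87.  18. 134.   0.  28.  17.]
```

Works well: 2° per row, tilt now 7.6°. Four rows should finish it.

Emit:
servo_tool --increments '[[0.6, [-45, -18, 30], 0], [0.6, [-42, -25, 33], 0], [0.6, [-45, -18, 33], 0]]'

```text
time_s: 20.02
position: [0.1423, -0.1907, 0.1539]
tcp_rot: [[0.97, -0.244, 0.017], [-0.243, -0.969, -0.034], [0.024, 0.029, -0.999]]
force: [-0.2, 0.8, -0.3]
opening: 0.561
```

```bash
python3 plan4.py 2;python3 mv.py 0 0 0
```

```text
20.025 now [ 2.19 -0.  ] [ 0.142 -0.191  0.154] [-82.   9. 140.   1.  29.  21.] real z [ 2.19 -0.  ]
0 220 -0.5 TOOL [-48. -15.  33.] tilt [ 0.3 -0.2] ip,lat,z 0.231 0.023 0.15 [-87.  11. 140.  -0.  29.  17.]
1 340 -0.5 TOOL [12. 56. 19.] tilt [ 0.3 -0.2] ip,lat,z 0.281 -0.004 0.131 [-88.  17. 135.  -0.  28.  16.]
20.025 pos [ 0.1423 -0.1907  0.1539] z [ 0.0165 -0.0345 -0.9993] y [-0.244 -0.969  0.029] J [-82.1   9.4 140.    1.4  28.5  20.8] tool mm [-188.1 -154.8  144.8] len 283.0
```

Emit:
servo_tool --increments '[[0.6, [-38, -26, 33], 0], [0.6, [0, 0, -30], 0]]'

```text
time_s: 20.27
position: [0.1343, -0.1869, 0.1785]
tcp_rot: [[0.969, -0.248, -0.003], [-0.248, -0.969, -0.0], [-0.003, 0.001, -1.0]]
force: [-0.5, -0.5, -0.7]
opening: 0.567
```

```bash
python3 mv.py .28 -.22 .33
```

```text
20.275 pos [ 0.1343 -0.1869  0.1785] z [-2.7e-03 -3.0e-04 -1.0e+00] y [-0.248 -0.969  0.001] J [-82.9   4.4 136.7  -0.2  38.9  21.6] tool mm [ 149.    -3.9 -151.9] len 213.0
```

Emit:
servo_tool --increments '[[0.6, [40, 0, -40], 0], [0.6, [40, 0, -40], 0], [0.6, [40, 0, -40], 0], [0.6, [30, -1, -40], 0], [0.6, [0, 0, 0], -10.6]]'

```text
time_s: 20.9
position: [0.2831, -0.2249, 0.3426]
tcp_rot: [[0.998, -0.057, 0.002], [-0.057, -0.998, -0.017], [0.003, 0.017, -1.0]]
force: [-0.3, 0.1, -1.4]
opening: 0.565
```

Emit:
servo_tool --increments '[[0.6, [0, 0, 0], -10.6], [0.6, [0, 0, 0], -10.6], [0.6, [0, 0, 0], -10.6], [0.6, [0, 0, 0], -10.6]]'

```text
time_s: 21.4
position: [0.2798, -0.2222, 0.3392]
tcp_rot: [[0.777, 0.63, -0.003], [0.63, -0.777, -0.009], [-0.008, 0.005, -1.0]]
force: [0.3, 0.4, -0.4]
opening: 0.564
```

Emit:
servo_tool --increments '[[0.6, [0, 0, 0], -10.6], [0.6, [0, 0, 0], -10.6], [0.6, [0, 0, 0], -10.6], [0.6, [0, 0, 0], -6]]'

```text
time_s: 21.9
position: [0.2798, -0.2222, 0.3392]
tcp_rot: [[0.23, 0.973, -0.003], [0.973, -0.23, -0.009], [-0.01, -0.001, -1.0]]
force: [0.6, -0.1, -1.2]
opening: 0.562
```

```bash
python3 mv.py .45 0 .33; python3 mv.py .5606 .246 .33
```

```text
21.9 pos [ 0.2798 -0.2222  0.3392] z [-0.0032 -0.0092 -1.    ] y [ 0.973 -0.23  -0.001] J [-56.2  -0.6 106.6  -0.5  73.7 -42.7] tool mm [255.5 114.6   6.6] len 280.0
21.9 pos [ 0.2798 -0.2222  0.3392] z [-0.0032 -0.0092 -1.    ] y [ 0.973 -0.23  -0.001] J [-56.2  -0.6 106.6  -0.5  73.7 -42.7] tool mm [520.3 165.6   4. ] len 546.0
```

Emit:
servo_tool --increments '[[0.6, [50, 15, 0], 0], [0.6, [50, 15, 0], 0], [0.6, [50, 15, 0], 0], [0.6, [50, 15, 0], 0], [0.6, [50, 15, 0], 0]]'

```text
time_s: 22.52
position: [0.4112, 0.0042, 0.3366]
tcp_rot: [[0.234, 0.972, -0.003], [0.972, -0.234, -0.012], [-0.013, -0.001, -1.0]]
force: [-0.2, -0.6, -0.8]
opening: 0.564
```

Emit:
servo_tool --increments '[[0.6, [50, 15, 0], 0], [0.6, [50, 15, 0], 0], [0.6, [50, 20, 0], 0], [0.6, [50, 20, 0], 0], [0.6, [40, 10, 0], 0]]'

```text
time_s: 23.15
position: [0.5454, 0.2188, 0.3331]
tcp_rot: [[0.233, 0.972, -0.004], [0.972, -0.233, -0.013], [-0.014, -0.001, -1.0]]
force: [-0.6, 0.0, 0.2]
opening: 0.561
```

Emit:
servo_tool --increments '[[0.6, [0, 0, 0], 0], [0.6, [0, 0, 0], 0]]'

```text
time_s: 23.4
position: [0.5442, 0.2163, 0.3336]
tcp_rot: [[0.233, 0.972, -0.004], [0.972, -0.234, -0.014], [-0.014, -0.001, -1.0]]
force: [0.4, 0.2, -0.1]
opening: 0.561
```

```bash
python3 mv.py .5606 .246 .12; python3 capfit.py b
python3 - <<'E'
from h import *
a=cv2.imread("pics/side_b.png");cv2.imwrite("pics/side_bc.png",cv2.resize(a[120:340,170:330],None,fx=2.7,fy=2.7,interpolation=cv2.INTER_CUBIC))
E
```

```text
23.4 pos [0.5442 0.2163 0.3336] z [-0.0042 -0.0135 -0.9999] y [ 0.972 -0.234 -0.001] J [11.1 21.3 79.2 -0.7 80.  24.8] tool mm [ 35.7   9.2 213.1] len 216.0
side 541
top 63
origin tool mm [-0.9  0.5 20.6] tilt about y, x deg [0.6 1.2] med 0.0007 541
  world axis [0.028 0.019 0.999] origin [0.5444 0.2151 0.313 ]
origin tool mm [-1.1  1.3 21.6] tilt about y, x deg [-0.1  1.9] med 0.0008 63
  world axis [0.035 0.004 0.999] origin [0.5451 0.2147 0.312 ]
origin tool mm [-0.7  0.4 20.7] tilt about y, x deg [0.3 1.7] med 0.0008 604
  world axis [0.034 0.012 0.999] origin [0.5444 0.2152 0.3128]
```

View pics/side_bc.png

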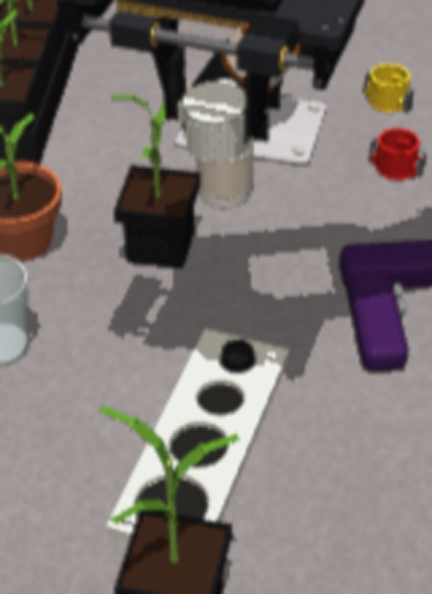

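Run:
```python
from h import *
yaw=np.radians(-13.5);X=np.array([np.cos(yaw),np.sin(yaw),0]);Y=np.array([-np.sin(yaw),np.cos(yaw),0])
w=np.array([.5608,.2453,0]);o=w-.012*Y
th=np.linspace(0,2*np.pi,80)[:,None];O=[]
for n,f,(x0,y0,ww,hh) in(("side",8,(208,238,75,72)),("top",8,(140,165,80,50))):
    im=cv2.imread(f"pics/{n}_b.png" if n=="side" else "pics/top0.png")
    im=cv2.resize(im[y0:y0+hh,x0:x0+ww],None,fx=f,fy=f,interpolation=cv2.INTER_CUBIC)
    S=lambda P:((proj(n,P)-[x0-.5,y0-.5])*f).astype(np.int32)
    for y,d in((-.088,.034),(-.042,.042),(.012,.05),(.075,.06)):
        cv2.polylines(im,[S(o+y*Y+[0,0,.014]+d/2*(np.cos(th)*X+np.sin(th)*Y))],True,(0,255,0),1)
    cv2.polylines(im,[S(np.array([o+a*.04*X+b*.113*Y+[0,0,.014] for a,b in((1,1),(1,-1),(-1,-1),(-1,1))]))],True,(0,0,255),1)
    cv2.imwrite(f"pics/tray_{n}.png",im)
```

```text
(no output)
```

View pics/tray_side.png

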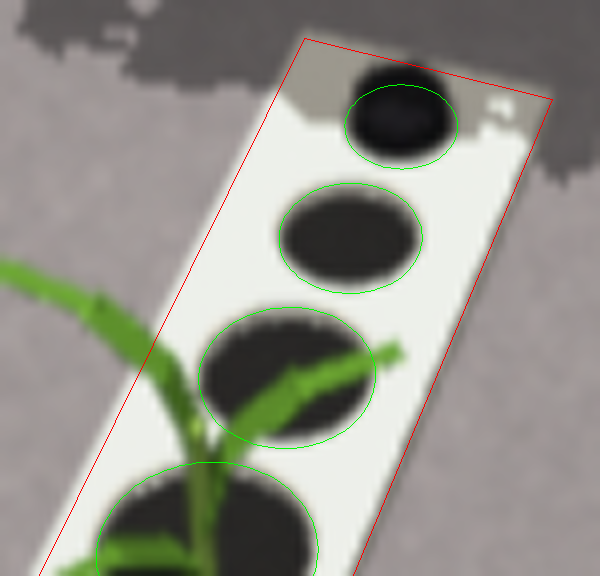

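View pics/tray_top.png

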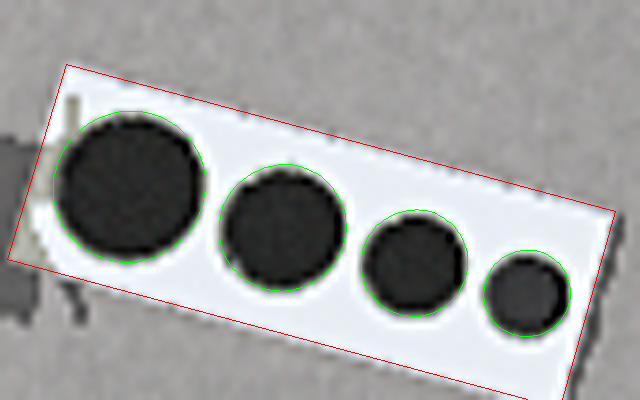

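```bash
python3 mv.py .5602 .2455 .06
```

```text
23.5 pos [0.5447 0.2155 0.3345] z [-0.0024 -0.0127 -0.9999] y [ 0.972 -0.235  0.001] J [11.  21.2 79.2 -0.7 79.9 24.7] tool mm [ 36.4   7.9 274. ] len 277.0
```

Emit:
servo_tool --increments '[[0.6, [36.4, 8, 0], 0], [0.6, [0, 0, 60], 0], [0.6, [0, 0, 60], 0], [0.6, [0, 0, 60], 0], [0.6, [0, 0, 60], 0]]'

```text
time_s: 24.12
position: [0.562, 0.2456, 0.0937]
tcp_rot: [[0.236, 0.972, 0.001], [0.972, -0.236, -0.012], [-0.011, 0.004, -1.0]]
force: [-0.1, 0.2, -1.6]
opening: 0.565
```

Emit:
servo_tool --increments '[[0.6, [0, 0, 30], 0], [0.6, [0, 0, 0], 0]]'

```text
time_s: 24.38
position: [0.5597, 0.2448, 0.0624]
tcp_rot: [[0.236, 0.972, -0.007], [0.972, -0.236, -0.013], [-0.015, -0.003, -1.0]]
force: [0.1, 0.2, -0.9]
opening: 0.559
```

```bash
python3 mv.py .5602 .2455 .0275; python3 capfit.py c
python3 - <<'E'
from h import *
a=cv2.imread("pics/side_c.png");cv2.imwrite("pics/side_cc.png",cv2.resize(a[200:340,180:310],None,fx=4.2,fy=4.2,interpolation=cv2.INTER_CUBIC))
E
```

```text
24.375 pos [0.5597 0.2448 0.0624] z [-0.0067 -0.0135 -0.9999] y [ 0.972 -0.236 -0.003] J [13.5 41.5 90.5 -0.9 48.6 27.7] tool mm [ 1.3  0.4 34.9] len 35.0
side 337
top 16
origin tool mm [-1.2  0.3 20.8] tilt about y, x deg [0.6 0.9] med 0.0007 337
  world axis [0.024 0.019 1.   ] origin [0.5596 0.2434 0.0416]
origin tool mm [-1.2  0.3 20.8] tilt about y, x deg [0.9 1.1] med 0.0007 353
  world axis [0.029 0.025 0.999] origin [0.5596 0.2433 0.0417]
```

View pics/side_cc.png

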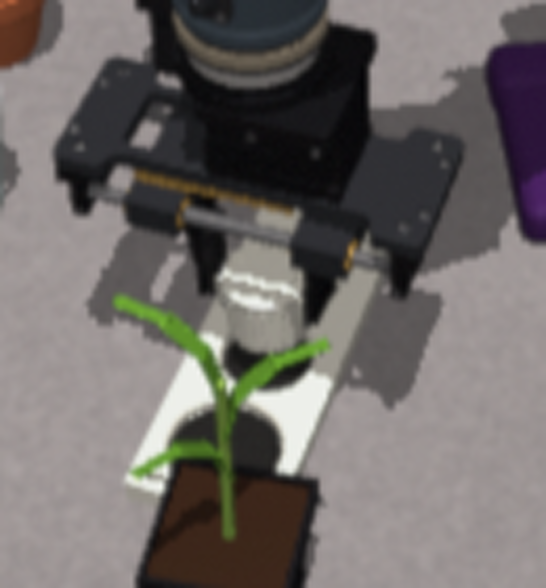

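Emit:
servo_tool --increments '[[0.6, [1.2, 0.5, 12], 0], [0.6, [0, 0, 12], 0], [0.6, [0, 0, 4], 0], [0.6, [0, 0, 2], 0], [0.6, [0, 0, 0], 0]]'

```text
time_s: 25.1
position: [0.5627, 0.2472, 0.0345]
tcp_rot: [[0.234, 0.972, -0.001], [0.972, -0.234, -0.012], [-0.012, 0.002, -1.0]]
force: [-0.3, -0.0, -1.1]
opening: 0.561
```

```bash
python3 fs.py|head -1
```

```text
25.1 F tool [-0.1 -0.3  1.1] M tool [ 0.07 -0.09 -0.02] open mm 48.8 [0.5627 0.2472 0.0345] z [-0.001 -0.012 -1.   ] [13.6 44.  90.8 -0.9 45.4 27.8]
```

Emit:
servo_tool --increments '[[0.6, [-0.5, -1, 1], 0], [0.6, [0, 0, 1.5], 0], [0.6, [0, 0, 1.5], 0]]'

```text
time_s: 25.48
position: [0.5617, 0.2468, 0.0306]
tcp_rot: [[0.235, 0.972, -0.0], [0.972, -0.235, -0.012], [-0.011, 0.002, -1.0]]
force: [0.4, 0.4, -1.6]
opening: 0.565
```

```bash
python3 fs.py|head -1; python3 capfit.py d
```

```text
25.475 F tool [0.5 0.3 1.6] M tool [ 0.03 -0.14 -0.02] open mm 49.2 [0.5617 0.2468 0.0306] z [-0.    -0.012 -1.   ] [13.6 44.3 91.  -0.9 44.8 27.8]
side 0
top 0
```

Emit:
servo_tool --increments '[[0.6, [0, 0, 1], 0], [0.6, [0, 0, 1], 0]]'

```text
time_s: 25.82
position: [0.5617, 0.2467, 0.0288]
tcp_rot: [[0.234, 0.972, -0.0], [0.972, -0.234, -0.012], [-0.012, 0.002, -1.0]]
force: [-1.4, -0.4, 6.2]
opening: 0.564
```

Emit:
servo_tool --increments '[[0.6, [0, 0, 1], 0], [0.6, [0, 0, 0], 0]]'

```text
time_s: 26.08
position: [0.5617, 0.2468, 0.0288]
tcp_rot: [[0.234, 0.972, -0.0], [0.972, -0.234, -0.012], [-0.012, 0.003, -1.0]]
force: [-3.0, -1.4, 7.0]
opening: 0.559
```

Emit:
servo_tool --increments '[[0.6, [0, 0, 1], 0], [0.6, [0, 0, 0], 0]]'

```text
time_s: 26.32
position: [0.5617, 0.2467, 0.0287]
tcp_rot: [[0.234, 0.972, 0.0], [0.972, -0.234, -0.012], [-0.012, 0.003, -1.0]]
force: [-4.0, -1.8, 11.0]
opening: 0.563
```

Run:
```python
from h import *
for n,(x0,y0,w,h) in(("side",(190,215,110,110)),("top",(120,150,110,90))):
    p,d=bot.capture(n);cv2.imwrite(f"pics/{n}_e.png",p);np.save(f"{n}_e.npy",d)
    cv2.imwrite(f"pics/{n}_ec.png",cv2.resize(p[y0:y0+h,x0:x0+w],None,fx=6,fy=6 if n=="top" else 5.4,interpolation=cv2.INTER_CUBIC))
```

```text
(no output)
```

View pics/side_ec.png

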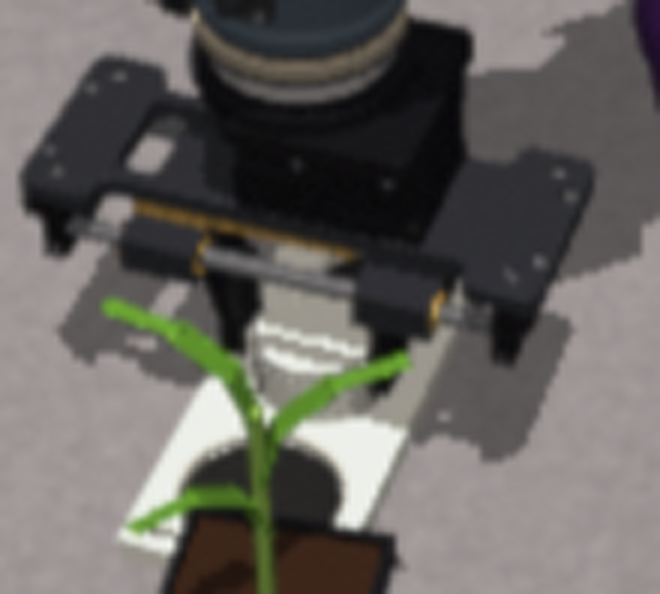

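Emit:
servo_tool --increments '[[0.6, [0, 0, -0.7], 0], [0.4, [0, 0, 0], 0], [0.35, [0, 0, 0], 0], [0.3, [0, 0, 0], 0], [0.2, [0, 0, 0], 0]]'

```text
time_s: 27.05
position: [0.5616, 0.2469, 0.0269]
tcp_rot: [[0.235, 0.972, -0.0], [0.972, -0.235, -0.011], [-0.011, 0.002, -1.0]]
force: [-0.0, -0.3, 0.7]
opening: 0.743
```

Emit:
servo_tool --increments '[[0.0, [0, 0, 0], 0], [0, [0, 0, 0], 0], [0, [0, 0, 0], 0]]'

```text
time_s: 27.42
position: [0.5617, 0.2468, 0.0271]
tcp_rot: [[0.235, 0.972, -0.001], [0.972, -0.234, -0.012], [-0.012, 0.002, -1.0]]
force: [-1.7, -0.2, -0.2]
opening: 0.981
```

Emit:
servo_tool --increments '[[0, [0, 0, -10], 0], [0, [0, 0, -15], 0], [0, [0, 0, -20], 0], [0, [0, 0, -50], 0], [0, [0, 0, -60], 0]]'

```text
time_s: 28.05
position: [0.561, 0.2484, 0.184]
tcp_rot: [[0.235, 0.972, -0.002], [0.972, -0.235, -0.012], [-0.012, 0.001, -1.0]]
force: [1.2, 0.2, -0.3]
opening: 1.001
```

Emit:
servo_tool --increments '[[0, [-30, 0, -50], 0], [0, [-50, 0, -30], 0], [0, [-60, 0, 0], 0], [0, [-60, 0, 0], 0], [0, [-60, 0, 0], 0]]'

```text
time_s: 28.68
position: [0.5003, -0.0048, 0.2669]
tcp_rot: [[0.234, 0.972, 0.002], [0.972, -0.234, -0.013], [-0.012, 0.005, -1.0]]
force: [0.8, 0.1, 0.6]
opening: 0.997
```

Run:
```python
from h import *
print(bot.read_state()["position"],bot.read_state()["time_s"])
for n,(x0,y0,w,h) in(("side",(190,215,110,110)),("top",(120,150,110,90))):
    p,d=bot.capture(n);cv2.imwrite(f"pics/{n}_f.png",p);np.save(f"{n}_f.npy",d)
    cv2.imwrite(f"pics/{n}_fc.png",cv2.resize(p[y0:y0+h,x0:x0+w],None,fx=6,fy=6 if n=="top" else 5.4,interpolation=cv2.INTER_CUBIC))
    P=cloud(n,d);m=(np.linalg.norm(P[...,:2]-[.56,.245],axis=-1)<.032)&(P[...,2]>.034)&(P[...,2]<.06)
    q=P[m];A=np.c_[q[:,:2]-q[:,:2].mean(0),np.ones(len(q))];c=np.linalg.lstsq(A,q[:,2],rcond=None)[0]
    print(n,len(q),q.mean(0).round(4),"p10-90 z",np.percentile(q[:,2],[10,50,90]).round(4),"slope deg",np.degrees(c[:2]).round(1))
```

```text
[ 0.50026572 -0.00479266  0.26694786] 28.675
side 328 [0.5627 0.2483 0.0441] p10-90 z [0.0398 0.0448 0.0471] slope deg [-1.6 -2.8]
top 201 [0.5595 0.246  0.0436] p10-90 z [0.0407 0.0437 0.0466] slope deg [-1.   0.9]
```

View pics/side_fc.png

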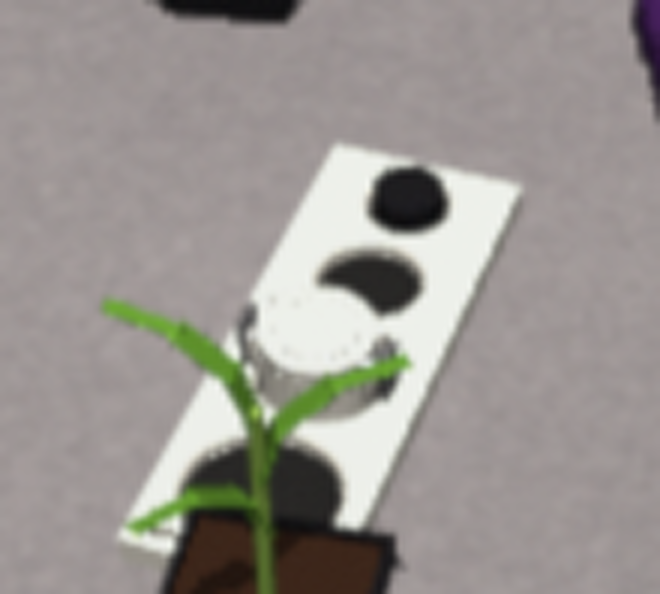

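View pics/top_fc.png

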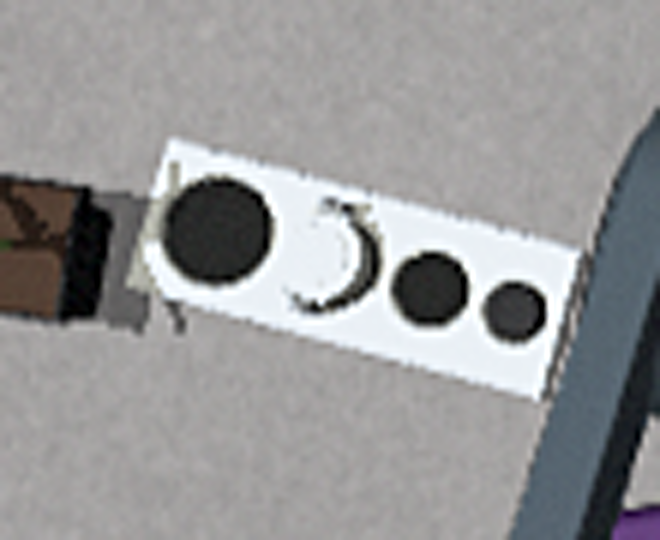

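View pics/side_f.png

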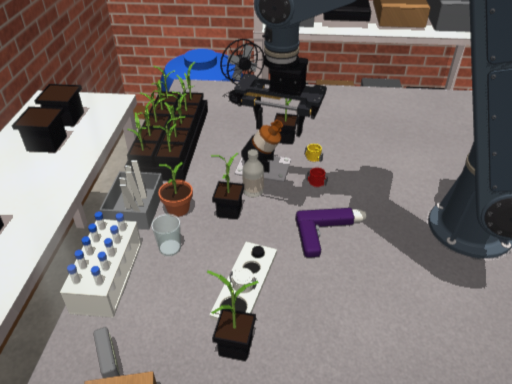

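View pics/top_f.png

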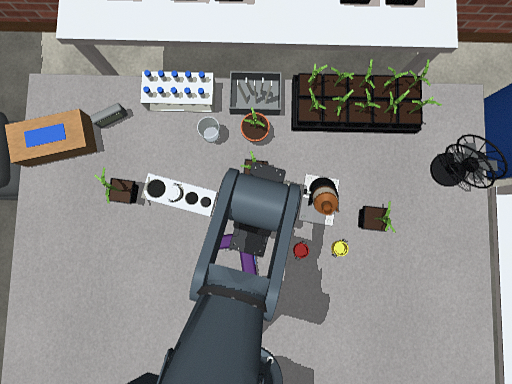

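Run:
```python
from rig import bot
s=bot.read_state();print(s["time_s"],s["force"],s["qvel"].round(2))
print(bot.hand_in())
```

```text
28.775 [-0.7119874   0.74271122 -0.79959025] [ 4.69  0.87 -1.2   4.24  0.26  3.29]
the job is handed in; nothing more can be done
None
```

The nutrient stock bottle is open and its cap is upright in the tray's 50 mm well. I handed the job in at about 28.8 s, with the gripper empty and touching nothing.

**What I did:**
- **Tilting the tool:** The moves cannot tilt the tool directly. I tilted it 30° to match the bottle by pushing against the arm's outer reach limit, and levelled it again at the inner limit.
- **Cap off:** I squeezed both tabs home (the gripper read about 49 mm), turned the cap 87° anticlockwise and pulled it off along the bottle's axis.
- **Cap down:** I lowered it until it touched the well floor, opened the fingers slowly and moved clear.

**Last checks:**
- **Cap seated:** The crown's median height was 43.7 mm in one camera and 44.8 mm in the other; fully home should be 44 mm.
- **Cap level:** The slopes fitted to the cap's top surface were between -3° and +1°, which is about the depth noise. In the pictures it sits flat, right way up, with both tabs sprung out.
- **Everything else:** The plants, the small black cap, the pipettor, the plain white bottle, the beaker and the red and yellow caps look unmoved. In the last top view the arm hid part of the bench in front of the robot, and the side view showed nothing displaced there.

**Small disagreements:**
- The two cameras differed by 1–2 mm on the well's position, inside the 3 mm clearance.
- Contact with the well floor came about 1 mm higher than I had predicted.

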